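Load the kit rail behind its code lock

TASK

Set the three code dials, from the one farthest from the red gate to the one nearest it, to 2 - 5 - 3 (dots counted clockwise from the red dot, which is 0; orange end of the wing on the dot), then slide the red gate fully open and load every kit carrier into the rail through its open end, rollers inside the channel, sliding each towards the closed end until it is well clear of the yellow-painted stretch. Leave the dials on the code until all carriers are in and the gate is fully shut again, then lock up by turning at least one dial a full dot or more away from the code. Leave the other things on the bench alone.

Things in the scene. Friction and masses are not known exactly. Their poses are not given: they have to be found in the camera images.
- rail: Fixed unit: aluminium rail and, on its -x side, a grey lock box 115 by 285 by 36 mm high centred at x = -137, y = +65 mm. Origin on the bench under the rail, z up; the rail runs along y, 295 mm long: open end with the red gate at y = -120, closed end wall (118 wide, 120 high) at y = +175 mm. Posts 14 mm wide at x = +-52, y = -85 and +135 mm.
- rail_mouth (a point): Open end of the rail: middle of the slot at ledge height (92 mm); axes as the rail unit. The rail is a channel, inside 52 mm wide (x) and 18 mm high, from the ledge tops (z = 92) to the lips (z = 110); rail top 115 mm. A slot 18 mm wide runs along its top and bottom. Things can enter only at this end. From here the first 2 to 62 mm are painted yellow on top.
- rail_end (a point): Closed end of the rail: middle of the slot at the height of the ledge tops (92 mm), on the inner face of the end wall. Axes as the rail unit.
- dial_a (a joint): Grey code dial, turned by its wing grip; joint in rad, growing clockwise seen from above, 0 (orange pointer at the red dot, towards rail-unit -x) to 4.887. Eight dots: red is 0, white 1 to 7, each 0.698 rad (40 degrees) further clockwise. Stays where left (friction 0.06 N m, no clicks). First of the three, at rail-unit y = +0.150.
- dial_a_grip (a point): Point on the axis of dial_a in the middle of its wing, 63 mm above the bench (wing top at 76 mm); wing 46 mm long, 12 thick, 30 tall on a disc 52 mm across. The wing lies along this point's x axis, its orange-marked end towards -x.
- dial_b (a joint): Grey code dial, turned by its wing grip; joint in rad, growing clockwise seen from above, 0 (orange pointer at the red dot, towards rail-unit -x) to 4.887. Eight dots: red is 0, white 1 to 7, each 0.698 rad (40 degrees) further clockwise. Stays where left (friction 0.06 N m, no clicks). Second (middle), at rail-unit y = +0.065.
- dial_b_grip (a point): Point on the axis of dial_b in the middle of its wing, 63 mm above the bench (wing top at 76 mm); wing 46 mm long, 12 thick, 30 tall on a disc 52 mm across. The wing lies along this point's x axis, its orange-marked end towards -x.
- dial_c (a joint): Grey code dial, turned by its wing grip; joint in rad, growing clockwise seen from above, 0 (orange pointer at the red dot, towards rail-unit -x) to 4.887. Eight dots: red is 0, white 1 to 7, each 0.698 rad (40 degrees) further clockwise. Stays where left (friction 0.06 N m, no clicks). Third, at rail-unit y = -0.020, nearest the gate.
- dial_c_grip (a point): Point on the axis of dial_c in the middle of its wing, 63 mm above the bench (wing top at 76 mm); wing 46 mm long, 12 thick, 30 tall on a disc 52 mm across. The wing lies along this point's x axis, its orange-marked end towards -x.
- gate (a joint): Sliding red gate plate across the rail's open end (75 mm wide, 6 thick, z 38 to 128 mm, at rail-unit y = -126 mm). 0 = shut, 0.075 m = fully open; it opens towards rail-unit -x, takes about 1.5 N plus 2 N per m/s and stays where it is left. Fully open it leaves rail-unit x > -43 mm free.
- gate_knob (a point): Middle of the gate's black upright knob, 16 mm diameter, 40 mm tall (z 128 to 168 mm), at rail-unit x = -35 mm when shut, -110 mm when open.
- carrier_1_tab (a point): Middle of the blue grip tab (14 own x by 36 own y by 47 mm tall) on top of a kit carrier, 0.14 to 0.28 kg, 165 mm tall, may be absent. It is 143.5 mm above the underside; below: stem 10 by 24 mm, roller bar 44 (own x) by 24 by 10 mm at 80 to 90 mm height, box 52 (own x) by 50 by 34 mm. On the rail own y lies along it, the bar rides inside the channel, this point at z = 155.5 mm.
- carrier_2_tab (a point): Middle of the orange grip tab (14 own x by 36 own y by 47 mm tall) on top of a kit carrier, 0.14 to 0.28 kg, 165 mm tall, may be absent. It is 143.5 mm above the underside; below: stem 10 by 24 mm, roller bar 44 (own x) by 24 by 10 mm at 80 to 90 mm height, box 52 (own x) by 50 by 34 mm. On the rail own y lies along it, the bar rides inside the channel, this point at z = 155.5 mm.
- carrier_3_tab (a point): Middle of the white grip tab (14 own x by 36 own y by 47 mm tall) on top of a kit carrier, 0.14 to 0.28 kg, 165 mm tall, may be absent. It is 143.5 mm above the underside; below: stem 10 by 24 mm, roller bar 44 (own x) by 24 by 10 mm at 80 to 90 mm height, box 52 (own x) by 50 by 34 mm. On the rail own y lies along it, the bar rides inside the channel, this point at z = 155.5 mm.
- carrier_4_tab (a point): Middle of the green grip tab (14 own x by 36 own y by 47 mm tall) on top of a kit carrier, 0.14 to 0.28 kg, 165 mm tall, may be absent. It is 143.5 mm above the underside; below: stem 10 by 24 mm, roller bar 44 (own x) by 24 by 10 mm at 80 to 90 mm height, box 52 (own x) by 50 by 34 mm. On the rail own y lies along it, the bar rides inside the channel, this point at z = 155.5 mm.
- mug: Bystander, to be left alone: blue mug, 76 mm across, 85 tall, beyond the rail's open end. Origin at its underside.
- wash_bottle: Bystander, to be left alone: white bottle, 60 mm across, 160 tall, left. Origin at its underside.
- tape: Bystander, to be left alone: yellow tape roll, 90 mm across, 20 tall, lying, near right. Origin at its underside.
- reel: Bystander, to be left alone: black component reel, 110 mm across, 14 thick, lying, far left. Origin at its underside.
- driver: Bystander, to be left alone: screwdriver lying at the right. Origin at its underside, on its axis.
- pcb_tray: Bystander, to be left alone: blue open tray, 120 by 160 by 30 mm, behind the rail. Origin at its underside.
- flux_jar: Bystander, to be left alone: amber jar, 48 mm across, 60 tall, among the carriers. Origin at its underside.

How it is judged:
By the outcome, as a careful person would: the job done as asked, in the order asked, and still so for the second after the job is handed in, with the robot touching nothing.
Of carrier_1, carrier_2, carrier_3, carrier_4 only 3 to 4 are there at a start; the rules pass over those that are not, and their reading is None.
At some moment in a run one of carrier_1, carrier_2, carrier_3, carrier_4 may be knocked a few centimetres aside while the robot is not near it.
Once in a run the grip may slacken for a moment while it holds something.
It also fails if it takes over 210 s, if anything falls off the work surface, if the arm or the gripper's body presses on something with over 40 N, if the wrist force passes 120 N, or if a joint passes its speed limit or range.

ROBOT

A 6-joint arm with a two-finger parallel gripper is mounted at the origin on the work surface. World frame = base frame: x ahead of the robot, y to its left, z up, the work surface at z = 0. Lengths are in m, angles in degrees, forces in N, time in s.
With the tool pointing down it reaches from about 0.35 to 0.975 m from the base axis. Payload 17.4 kg.
Tool frame: the origin (TCP) lies at the very end of the fingers, on their centre line; the grasp point (between the pads) lies 19 mm behind it; x points along the fingers, z is the direction in which the jaws open and shut, and the axes are right-handed (so a half turn about x gives the same grasp; the last joint's range is limited). The gripper opens to 85 mm and grips with 20 to 120 N. Pads are 22 mm wide; open, the fingers measure 114 mm over their backs; the gripper's body (76 mm by 85 mm) begins 54 mm behind the grasp point. The pads swing forward as they close: fully open they stand 13 mm farther back than shut.
Start: joints at [-75.275, 6.646, 82.598, -0, 90.757, -2.166], TCP at [0.196, -0.646, 0.231] pointing down, gripper open.
Joint ranges: [-162.19, 162.19], [-47.58, 125.68], [4.15, 143.07], [-65.23, 245.23], [0.69, 171.88], [-170.13, 170.13]. Speed limits (degrees/s): [108.29, 108.29, 127.2, 180, 180, 180].

INTERFACE

Orientations are given as [roll, pitch, yaw] about the fixed x, y, z axes, in that order (R = Rz(yaw) Ry(pitch) Rx(roll)).
In Python, from cell import get_state, grab_frame, sign_off gives the robot as it stands.
- The arm moves only by the tool servo_tool, never from a script. Its argument "deltas" is a list of rows, each a list of 5 numbers: the shift along the tool's x, y, z in units of 30 mm (1.0 is 30 mm), then the turn about the tool's x in units of 5 degrees (1.0 is 5 degrees), then the opening, from 0 (shut) to 1 (fully open). In form: [[tx, ty, tz, turn, claw], ...]. A call has 1 to 12 rows; each row is the pose to reach, as a shift and turn from the pose commanded when the call began, along the tool's axes at that moment; what a row does not reach only later rows make up. A row lasts 1/12 s, in which the tool goes at most 41.7 mm and 7.16 degrees, less where a joint would pass 70% of its speed; a pose out of reach is approached as far as the arm can. A call with a gripper value outside its range is refused whole. The fingers move at their own pace and stop on an object; the grip force is fixed at half the most. Time passes only in rows, so rows that repeat a pose let the fingers close. It gives the time, the measured TCP pose, the force and the opening at its end, in the units of the state.
- get_state(): the state, without advancing time (a new reading comes with each control period).
- grab_frame(name): name is "scene" or "side" or "wrist"; returns a dict with "color" (420x560x3 uint8, red, green, blue), "fx", "fy", "cx", "cy" (pixels), "cam_to_world" (4x4, takes a point from camera to world coordinates); the wrist camera has in their place "T_tool_cam" (4x4, takes a point from camera to tool coordinates, whose origin is the TCP and whose axes are the tool frame's). Camera axes: x right, y down, z forward; pixel columns grow to the right and rows downward; lengths in m; the calibration is good to about 2 mm. A picture is of the moment at which its call begins: read the wrist's pose just before it. There is no depth.
- sign_off(): hands the job in, once; it reports no verdict.
The state is a dict: "time": time; "joint_pos": joint angles; "qd": joint speeds; "joint_efforts": joint torques, N m; "tcp_pos": TCP position; "eef_rot": TCP orientation; "ft_force": force on the tool from outside, world axes, zero at the start; "wrist_torque": the same for the moment, N m; "gripper_width": finger opening in m.
Only numpy, scipy, OpenCV 4.12 (cv2) and the standard library are available. Lean on these libraries where they do the work, as an engineer would, in place of code of your own. Each camera call takes 0.05 s, during which the arm holds its last target. There are 200 camera calls.

## Working session

There is one attempt and no reset: what is moved stays moved. The work goes in short steps, Python scripts to look and compute and a tool call to move; the robot and the scene stay as the last step left them, time stands still between calls to the robot, and variables do not carry over. Pictures are saved under pics/ and viewed, on a budget of 14 in all, crops included, one or two more only if the job needs it, and the job is handed in when it is done.

Besides the shell and the picture viewer there is one more tool, called after "Call:" as a command line: name --pt "numbers of a row" for each row, then --argument value for the rest. servo_tool: Moves the arm, as the interface text tells. Its arguments: {"type":"object","properties":{"deltas":{"type":"array"}},"required":["deltas"]}

```bash
ls; mkdir -p pics; python3 - <<'E'
from cell import get_state, grab_frame
import cv2,json
s=get_state();print({k:s[k] for k in('time','tcp_pos','eef_rot','gripper_width')})
for n in('scene','side'):
    f=grab_frame(n);cv2.imwrite(f'pics/{n}0.png',f['color'][...,::-1]);print(n,f['fx'],f['cx'],f['cy'],f['cam_to_world'])
    a=cv2.resize(f['color'],(800,600),interpolation=cv2.INTER_CUBIC);cv2.imwrite(f'pics/{n}0b.png',a[...,::-1])
E
```

```text
pics
{'time': 0.0, 'tcp_pos': array([ 0.19608441, -0.64570004,  0.23058479]), 'eef_rot': array([178.25596306,  89.93549771, 105.148081  ]), 'gripper_width': 0.08530172408073386}
scene 526.0062077443657 284.14420129837515 211.65592724892795 [[ 0.61015729  0.553851   -0.5665308   1.45512999]
 [ 0.79205038 -0.4436383   0.4193343  -0.69118836]
 [-0.01908604 -0.70458082 -0.70936703  1.17611493]
 [ 0.          0.          0.          1.        ]]
side 451.0424482186494 271.8113168869212 206.12614420290328 [[ 0.97286554 -0.12118398  0.19709665  0.2749754 ]
 [-0.23136308 -0.51668383  0.82432332 -1.29303129]
 [ 0.00194188 -0.84755664 -0.53070139  0.91270581]
 [ 0.          0.          0.          1.        ]]
```

View pics/scene0b.png

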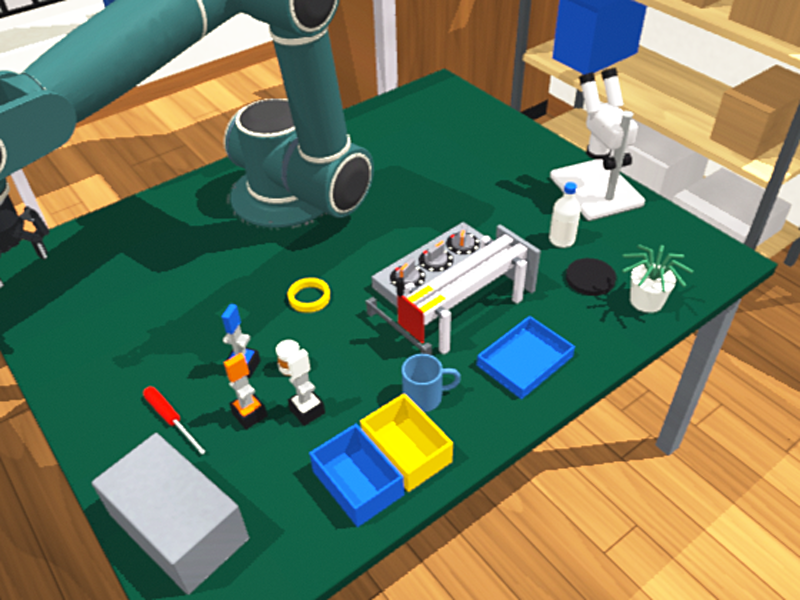

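View pics/side0b.png

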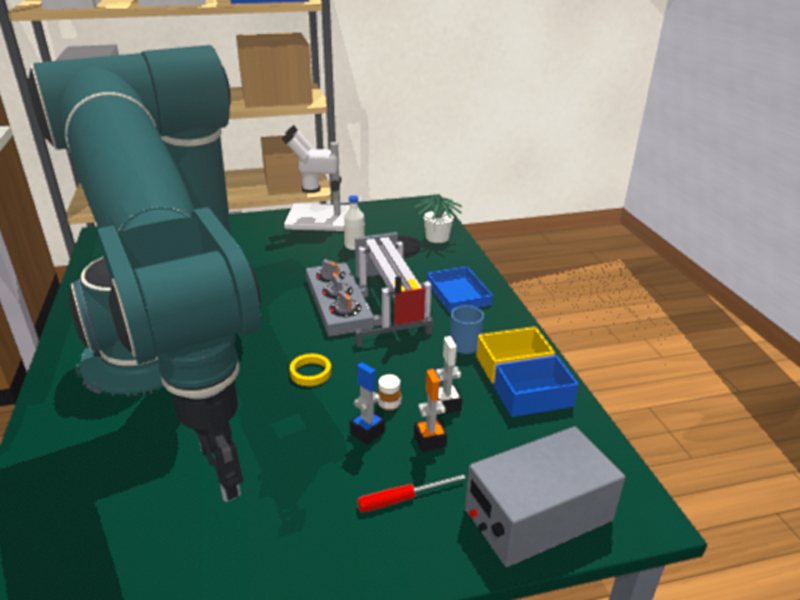

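```bash
python3 - <<'E'
import cv2,numpy as np
S=cv2.imread('pics/scene0.png');D=cv2.imread('pics/side0.png')
def c(im,x,y):return cv2.resize(im[y:y+100,x:x+133],(400,300),interpolation=cv2.INTER_CUBIC)
m=np.vstack([np.hstack([c(S,253,152),c(S,130,208)]),np.hstack([c(D,205,152),c(D,225,225)])])
cv2.imwrite('pics/m1.png',m)
E
```

```text
(no output)
```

View pics/m1.png

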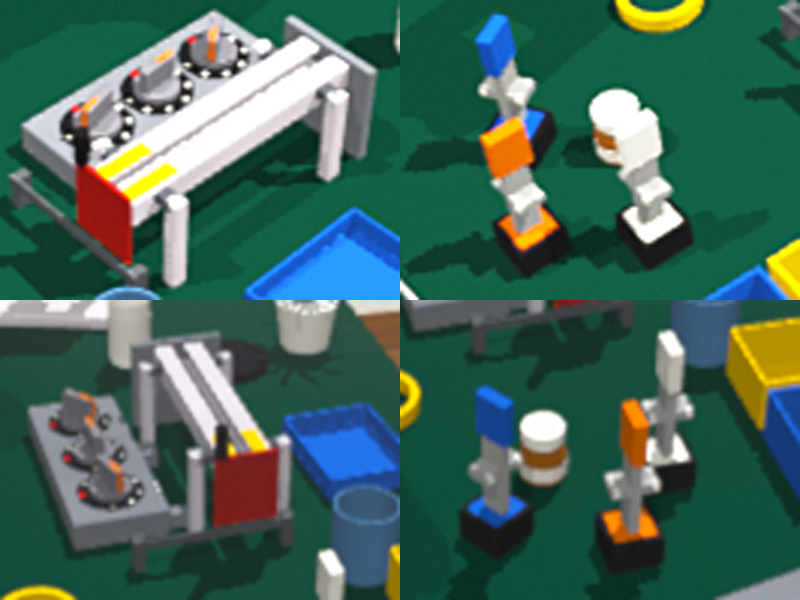

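```bash
cat > h.py <<'E'
import numpy as np,cv2
from scipy.spatial.transform import Rotation as Ro
from scipy.optimize import least_squares
CAM={'s':(526.0062077443657,284.14420129837515,211.65592724892795,np.array([[0.61015729,0.553851,-0.5665308,1.45512999],[0.79205038,-0.4436383,0.4193343,-0.69118836],[-0.01908604,-0.70458082,-0.70936703,1.17611493],[0,0,0,1]])),
'd':(451.0424482186494,271.8113168869212,206.12614420290328,np.array([[0.97286554,-0.12118398,0.19709665,0.2749754],[-0.23136308,-0.51668383,0.82432332,-1.29303129],[0.00194188,-0.84755664,-0.53070139,0.91270581],[0,0,0,1]]))}
def proj(c,P):
    f,cx,cy,T=CAM[c] if isinstance(c,str) else c
    q=(np.atleast_2d(P)-T[:3,3])@T[:3,:3]
    return np.c_[q[:,0]/q[:,2]*f+cx,q[:,1]/q[:,2]*f+cy]
def onplane(c,u,v,z):
    f,cx,cy,T=CAM[c] if isinstance(c,str) else c
    d=T[:3,:3]@np.array([(u-cx)/f,(v-cy)/f,1]);return T[:3,3]+d*(z-T[2,3])/d[2]
def tri(us,ud):
    r=lambda P:np.r_[(proj('s',P)-us).ravel(),(proj('d',P)-ud).ravel()]
    s=least_squares(r,[.5,-.2,.1]);return s.x,np.abs(s.fun).max()
def w2(p,P):
    c,s=np.cos(p[2]),np.sin(p[2]);P=np.atleast_2d(P)
    return np.c_[p[0]+c*P[:,0]-s*P[:,1],p[1]+s*P[:,0]+c*P[:,1],P[:,2]]
E
python3 - <<'E'
from h import *
sc=lambda u,v,x,y:np.array([(u+.5)/3-.5+x,(v+.5)/3-.5+y])
R=[('s',(-194.5,-77.5,36),22,127),('s',(-194.5,207.5,36),207,12),('s',(-37.5,-129,128),77,165),('s',(37.5,-129,128),131,195),('s',(37.5,-129,38),131,262),('s',(-37.5,-129,38),78,228),('s',(-35,-126,168),83,128),('s',(59,175,120),370,72),
('d',(-194.5,207.5,36),28,408),('d',(-194.5,-77.5,36),75,527),('d',(-79.5,-77.5,36),168,512),('d',(-37.5,-129,128),216,455),('d',(37.5,-129,128),277,448),('d',(37.5,-129,38),276,518),('d',(-37.5,-129,38),215,527),('d',(-35,-126,168),222,428)]
def res(p):
    o=[]
    for c,P,u,v in R:
        t=sc(u,v,253,152) if c=='s' else sc(u,v-300,205,152)
        o.append((proj(c,w2(p,np.array(P)/1e3))[0]-t))
    return np.array(o).ravel()
b=min((least_squares(res,[.6,-.05,a],loss='soft_l1') for a in(-2,-1,0,1)),key=lambda s:s.cost)
print('rail',b.x[:2].round(4),np.degrees(b.x[2]));print(res(b.x).reshape(-1,2).round(1).tolist())
for n,a,d in(('blue',(494,46),(494,416)),('orange',(506,148),(634,433)),('white',(641,140),(668,360)),):
    P,e=tri(sc(a[0]-400,a[1],130,208),sc(d[0]-400,d[1]-300,225,225));print(n,P.round(4),round(e,2))
for n,a,d in(('jar top',(616,105),(543,425)),):
    P,e=tri(sc(a[0]-400,a[1],130,208),sc(d[0]-400,d[1]-300,225,225));print(n,P.round(4),round(e,2))
P,e=tri(np.array([422,368])*.7,np.array([467,315])*.7);print('mug top',P.round(3),e)
E
```

```text
rail [0.6152 0.063 ] 3.898026146640324
[[-1.1, -1.5], [1.4, -1.8], [-0.0, -1.7], [-0.2, 2.3], [-0.1, 1.6], [0.5, -1.0], [-1.0, 0.4], [-0.8, -0.0], [-1.3, -0.3], [-1.0, -0.4], [0.4, -1.0], [0.7, 1.1], [1.7, -0.0], [1.2, -1.1], [0.8, -0.4], [-0.8, -0.9]]
blue [ 0.4533 -0.3686  0.1426] 0.26
orange [ 0.568  -0.4188  0.1424] 0.08
white [ 0.6308 -0.3224  0.1405] 0.2
jar top [ 0.516  -0.2904  0.0591] 0.37
mug top [ 0.74  -0.129  0.082] 0.4633977328304013
```

```bash
cat >> h.py <<'E'
RAIL=[.6152,.063,np.radians(3.9)]
def st():
    from cell import get_state
    s=get_state();R=Ro.from_euler('xyz',s['eef_rot'],degrees=True).as_matrix()
    jz=np.degrees(np.arctan2(R[1,2],R[0,2]))
    print('t',round(s['time'],2),'tcp',np.round(s['tcp_pos'],4),'jaw yaw',round(jz,2),'w',round(s['gripper_width'],4),'F',np.round(s['ft_force'],1),'T',np.round(s['wrist_torque'],2),'q6',round(s['joint_pos'][5],1),'down',R[:,0].round(3))
    return s,R,jz
def go(P,yaw=None,fold=True,frm=None):
    "units for a move to world TCP P, jaw (tool z) yaw; turn + = clockwise from above"
    s,R,jz=st();d=R.T@(np.array(P)-(s['tcp_pos'] if frm is None else np.array(frm)))/.03
    t=0
    if yaw is not None:
        t=-(yaw-jz); t=(t+90)%180-90 if fold else (t+180)%360-180
    print('GO tx %.2f ty %.2f tz %.2f turn %.2f (rows %.1f)'%(*d,t/5,max(np.linalg.norm(d)*30/41.7,abs(t)/7.16)))
def rail(x,y,z): return w2(RAIL,np.array([x,y,z]))[0]
def wcam(name,out):
    from cell import grab_frame,get_state
    s=get_state();f=grab_frame('wrist');T=np.eye(4);T[:3,:3]=Ro.from_euler('xyz',s['eef_rot'],degrees=True).as_matrix();T[:3,3]=s['tcp_pos']
    c=(f['fx'],f['cx'],f['cy'],T@f['T_tool_cam'])
    import pickle;pickle.dump(c,open(f'pics/{out}.pkl','wb'));cv2.imwrite(f'pics/{out}.png',f['color'][...,::-1]);return c,f
def ld(out):
    import pickle;return pickle.load(open(f'pics/{out}.pkl','rb'))
E
python3 - <<'E'
from h import *
c,f=wcam('w','w0');print(f['T_tool_cam'].round(3),f['fx'])
go([.42,-.38,.42]);go([.42,-.38,.42],3.9)
E
```

```text
[[-0.    -0.284  0.959 -0.143]
 [ 0.    -0.959 -0.284  0.072]
 [ 1.     0.     0.     0.   ]
 [ 0.     0.     0.     1.   ]] 345.01918250023635
t 0.15 tcp [ 0.1961 -0.6457  0.2307] jaw yaw -73.11 w 0.0854 F [-0.6  0.1  0. ] T [-0.01 -0.    0.  ] q6 -2.2 down [-0.     0.001 -1.   ]
GO tx -6.30 ty 9.72 tz -6.31 turn 0.00 (rows 9.5)
t 0.15 tcp [ 0.1961 -0.6457  0.2307] jaw yaw -73.11 w 0.0854 F [-0.6  0.1  0. ] T [-0.01 -0.    0.  ] q6 -2.2 down [-0.     0.001 -1.   ]
GO tx -6.30 ty 9.72 tz -6.31 turn -15.40 (rows 10.8)
```

Call:
servo_tool --pt "-6.3 9.7 -6.3 0 1" --pt "-6.3 9.7 -6.3 0 1" --pt "-6.3 9.7 -6.3 0 1" --pt "-6.3 9.7 -6.3 0 1" --pt "-6.3 9.7 -6.3 0 1" --pt "-6.3 9.7 -6.3 0 1" --pt "-6.3 9.7 -6.3 0 1" --pt "-6.3 9.7 -6.3 0 1" --pt "-6.3 9.7 -6.3 0 1" --pt "-6.3 9.7 -6.3 0 1" --pt "-6.3 9.7 -6.3 0 1" --pt "-6.3 9.7 -6.3 0 1"

```text
time: 1.15
tcp_pos: [0.4202, -0.3799, 0.4206]
eef_rot: [18.6, 90.0, -54.4]
ft_force: [-0.4, 0.6, 0.7]
gripper_width: 0.0855
```

```bash
python3 - <<'E'
from h import *
st();wcam('w','w1');cv2.imwrite('pics/w1b.png',cv2.resize(cv2.imread('pics/w1.png'),(800,600),interpolation=cv2.INTER_CUBIC))
go(rail(-.137,.065,.28))
E
```

```text
t 1.15 tcp [ 0.4202 -0.3799  0.4206] jaw yaw -73.0 w 0.0855 F [-0.4  0.6  0.7] T [-0.02  0.04  0.04] q6 28.3 down [ 0.    -0.001 -1.   ]
t 1.2 tcp [ 0.4196 -0.3805  0.4197] jaw yaw -73.07 w 0.0856 F [-0.2 -0.4 -0.6] T [-0.01 -0.04  0.  ] q6 28.3 down [-0.001  0.    -1.   ]
GO tx 4.66 ty 6.58 tz -15.38 turn 0.00 (rows 12.5)
```

View pics/w1b.png

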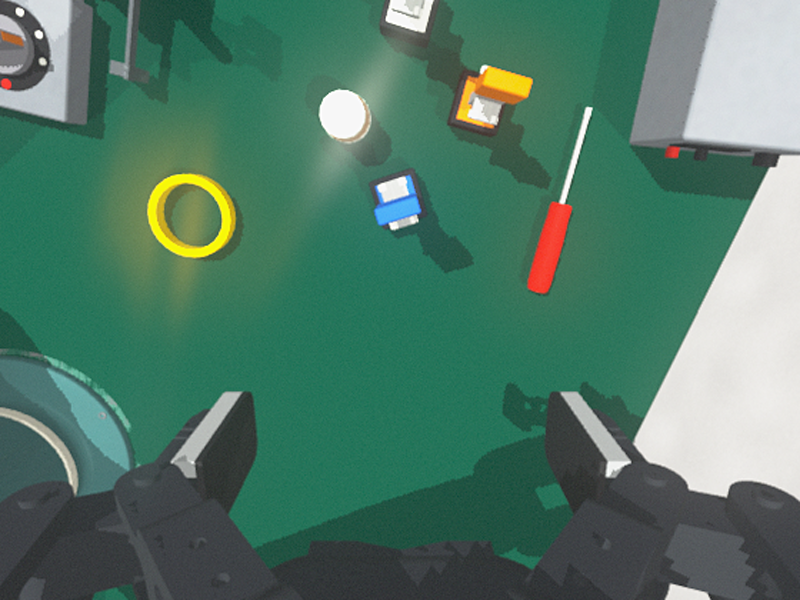

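Call:
servo_tool --pt "3 6.6 -15.4 0 1" --pt "3 6.6 -15.4 0 1" --pt "4.7 6.6 -15.4 0 1" --pt "4.7 6.6 -15.4 0 1" --pt "4.7 6.6 -15.4 0 1" --pt "4.7 6.6 -15.4 0 1" --pt "4.7 6.6 -15.4 0 0.5" --pt "4.7 6.6 -15.4 0 0.5" --pt "4.7 6.6 -15.4 0 0.5" --pt "4.7 6.6 -15.4 0 0.5" --pt "4.7 6.6 -15.4 0 0.5" --pt "4.7 6.6 -15.4 0 0.5"

```text
time: 2.2
tcp_pos: [0.4721, 0.0985, 0.2843]
eef_rot: [-87.3, 89.9, -160.5]
ft_force: [1.2, -1.5, 0.4]
gripper_width: 0.0427
```

Call:
servo_tool --pt "0 0 0 0 0.5" --pt "0 0 0 0 0.5"

```text
time: 2.37
tcp_pos: [0.4722, 0.0984, 0.2839]
eef_rot: [-95.2, 89.8, -168.2]
ft_force: [-0.0, -1.0, 0.7]
gripper_width: 0.0428
```

```bash
python3 - <<'E'
from h import *
st();wcam('w','w2');cv2.imwrite('pics/w2b.png',cv2.resize(cv2.imread('pics/w2.png')[40:340,80:480],(800,600),interpolation=cv2.INTER_CUBIC))
E
```

```text
t 2.37 tcp [0.4722 0.0984 0.2839] jaw yaw -72.98 w 0.0428 F [-0.  -1.   0.7] T [-0.   -0.02  0.01] q6 81.7 down [-0.003 -0.001 -1.   ]
```

View pics/w2b.png

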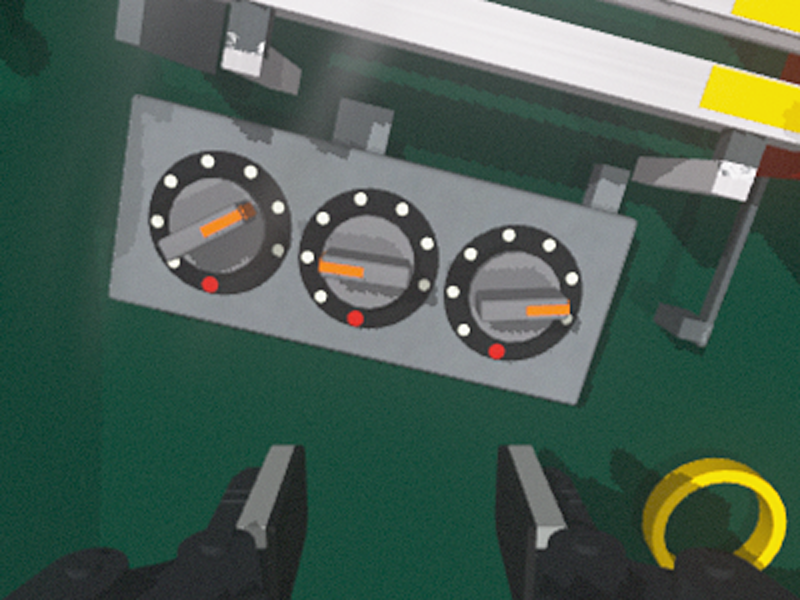

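```bash
python3 - <<'E'
from h import *
c=ld('w2');p=lambda u,v:((u+.5)/2-.5+80,(v+.5)/2-.5+40)
A=[((-79.5,207.5),(135,95)),((-194.5,207.5),(110,297)),((-194.5,-77.5),(577,404)),((-79.5,-77.5),(635,218))]
W=np.array([onplane(c,*p(*b),.036)[:2] for a,b in A]);L=np.array([a for a,b in A])/1e3
r=lambda q:(w2(q,np.c_[L,L[:,0]*0])[:,:2]-W).ravel()
s=least_squares(r,RAIL);q=s.x;print(q[:2].round(4),np.degrees(q[2]).round(2),(s.fun*1e3).round(1))
inv=lambda P:np.array([[np.cos(q[2]),np.sin(q[2])],[-np.sin(q[2]),np.cos(q[2])]])@(P[:2]-q[:2])
for n,red,e in(('a',(210,285),((162,250),(255,211))),('b',(355,318),((411,273),(320,267))),('c',(497,351),((478,309),(570,310)))):
    print(n,'red',(inv(onplane(c,*p(*red),.04))*1e3).round(1),end=' ')
    P=[inv(onplane(c,*p(*k),.076)) for k in e];d=P[1]-P[0]
    print('ends',(np.array(P)*1e3).round(1).tolist(),'len',np.linalg.norm(d).round(4),'angle cw from -x',(-np.degrees(np.arctan2(d[1],d[0]))+180)%360)
E
```

```text
[0.6184 0.0628] 3.67 [ 0.9  2.4 -1.4  1.7 -0.5 -1.1  1.1 -3. ]
a red [-171.8  149.7] ends [[-150.4, 168.0], [-120.2, 125.4]] len 0.0522 angle cw from -x 234.71738780949195
b red [-171.6   65.4] ends [[-132.6, 42.2], [-140.4, 88.2]] len 0.0467 angle cw from -x 80.44117378005076
c red [-171.8  -19.5] ends [[-142.9, 3.8], [-132.4, -43.0]] len 0.0479 angle cw from -x 257.27245839059884
```

```bash
sed -i 's/^RAIL=.*/RAIL=[.6180,.0628,np.radians(3.7)]/' h.py; python3 - <<'E'
from h import *
P=rail(-.137,.15,.12);print(P);go(P,39,fold=False);go(P,-141,fold=False)
E
```

```text
[0.47160571 0.20364642 0.12      ]
t 2.42 tcp [0.4724 0.0973 0.2847] jaw yaw -73.08 w 0.0428 F [-0.7  0.2 -0.5] T [-0.02  0.05 -0.03] q6 81.7 down [-0.002 -0.001 -1.   ]
GO tx 5.49 ty 1.02 tz -3.40 turn -22.42 (rows 15.7)
t 2.42 tcp [0.4724 0.0973 0.2847] jaw yaw -73.08 w 0.0428 F [-0.7  0.2 -0.5] T [-0.02  0.05 -0.03] q6 81.7 down [-0.002 -0.001 -1.   ]
GO tx 5.49 ty 1.02 tz -3.40 turn 13.58 (rows 9.5)
```

Call:
servo_tool --pt "2 1.0 -3.4 13.6 0.5" --pt "3 1.0 -3.4 13.6 0.5" --pt "4 1.0 -3.4 13.6 0.5" --pt "5.5 1.0 -3.4 13.6 0.5" --pt "5.5 1.0 -3.4 13.6 0.5" --pt "5.5 1.0 -3.4 13.6 0.5" --pt "5.5 1.0 -3.4 13.6 0.5" --pt "5.5 1.0 -3.4 13.6 0.5" --pt "5.5 1.0 -3.4 13.6 0.5" --pt "5.5 1.0 -3.4 13.6 0.5" --pt "5.5 1.0 -3.4 13.6 0.5" --pt "5.5 1.0 -3.4 13.6 0.5"

```text
time: 3.42
tcp_pos: [0.4722, 0.2025, 0.1209]
eef_rot: [131.5, 90.0, -9.6]
ft_force: [0.4, -0.0, -0.1]
gripper_width: 0.0427
```

```bash
python3 - <<'E'
from h import *
go(rail(-.137,.15,.054),-141,fold=False)
E
```

```text
t 3.42 tcp [0.4722 0.2025 0.1209] jaw yaw -141.09 w 0.0427 F [ 0.4 -0.  -0.1] T [-0.01 -0.    0.05] q6 161.5 down [ 0. -0. -1.]
GO tx 2.23 ty -0.04 tz -0.01 turn -0.02 (rows 1.6)
```

Call:
servo_tool --pt "1.2 0 0 0 0.5" --pt "2.2 0 0 0 0.5" --pt "2.2 0 0 0 0.5" --pt "2.2 0 0 0 0" --pt "2.2 0 0 0 0" --pt "2.2 0 0 0 0" --pt "2.2 0 0 0 0" --pt "2.2 0 0 0 0" --pt "2.2 0 0 0 0"

```text
time: 4.17
tcp_pos: [0.472, 0.2039, 0.0571]
eef_rot: [140.5, 89.9, -0.6]
ft_force: [-6.4, -5.2, 5.8]
gripper_width: 0.0107
```

Call:
servo_tool --pt "0 0 0 -1 0" --pt "0 0 0 -2 0" --pt "0 0 0 -3 0" --pt "0 0 0 -4.3 0" --pt "0 0 0 -5.6 0" --pt "0 0 0 -6.9 0" --pt "0 0 0 -8.2 0" --pt "0 0 0 -9.5 0" --pt "0 0 0 -10.8 0" --pt "0 0 0 -12.1 0" --pt "0 0 0 -13.4 0" --pt "0 0 0 -14.7 0"

```text
time: 5.17
tcp_pos: [0.4721, 0.2043, 0.0571]
eef_rot: [103.5, 89.9, 36.3]
ft_force: [-6.3, 0.1, 5.3]
gripper_width: 0.0109
```

```bash
python3 - <<'E'
from h import *
go(rail(-.137,.15,.054),13.7,fold=False)
E
```

```text
t 5.17 tcp [0.4721 0.2043 0.0571] jaw yaw -67.25 w 0.0109 F [-6.3  0.1  5.3] T [ 0.12  1.12 -0.08] q6 87.8 down [ 0.001  0.001 -1.   ]
GO tx 0.10 ty -0.02 tz 0.02 turn -16.19 (rows 11.3)
```

Call:
servo_tool --pt "0 0 0 -1.4 0" --pt "0 0 0 -2.8 0" --pt "0 0 0 -4.2 0" --pt "0 0 0 -5.6 0" --pt "0 0 0 -7 0" --pt "0 0 0 -8.4 0" --pt "0 0 0 -9.8 0" --pt "0 0 0 -11.2 0" --pt "0 0 0 -12.6 0" --pt "0 0 0 -14 0" --pt "0 0 0 -15.2 0" --pt "0 0 0 -16.2 0"

```text
time: 6.17
tcp_pos: [0.4716, 0.2045, 0.0571]
eef_rot: [68.7, 89.9, 82.4]
ft_force: [-11.9, 1.1, 8.6]
gripper_width: 0.0102
```

Call:
servo_tool --pt "0 0 0 0 0" --pt "0 0 0 0 0"

```text
time: 6.33
tcp_pos: [0.4715, 0.2045, 0.0571]
eef_rot: [71.1, 89.9, 84.5]
ft_force: [-11.0, -0.2, 8.5]
gripper_width: 0.0108
```

```bash
python3 - <<'E'
from h import *
go(rail(-.137,.15,.054),13.7,fold=False)
P=rail(-.137,.065,.12);go(P,13.3,frm=rail(-.137,.15,.054),fold=False)
E
```

```text
t 6.33 tcp [0.4715 0.2045 0.0571] jaw yaw 13.48 w 0.0108 F [-11.   -0.2   8.5] T [0.19 2.11 0.07] q6 7.1 down [ 0.     0.001 -1.   ]
GO tx 0.10 ty -0.03 tz -0.00 turn -0.04 (rows 0.1)
t 6.33 tcp [0.4715 0.2045 0.0571] jaw yaw 13.48 w 0.0108 F [-11.   -0.2   8.5] T [0.19 2.11 0.07] q6 7.1 down [ 0.     0.001 -1.   ]
GO tx -2.20 ty -2.79 tz -0.48 turn 0.04 (rows 2.6)
```

Call:
servo_tool --pt "0 0 0 0 0.4" --pt "0 0 0 0 0.5" --pt "0 0 0 0 0.5" --pt "-1.2 0 0 0 0.5" --pt "-2.2 0 0 0 0.5" --pt "-2.2 -1.4 -0.2 0 0.5" --pt "-2.2 -2.8 -0.5 0 0.5" --pt "-2.2 -2.8 -0.5 0 0.5" --pt "-2.2 -2.8 -0.5 0 0.5" --pt "-2.2 -2.8 -0.5 0 0.5"

```text
time: 7.17
tcp_pos: [0.4767, 0.1187, 0.1213]
eef_rot: [8.0, 90.0, 21.3]
ft_force: [0.5, -0.2, -1.3]
gripper_width: 0.0426
```

```bash
python3 - <<'E'
from h import *
go(rail(-.137,.065,.058),13.3,fold=False)
E
```

```text
t 7.17 tcp [0.4767 0.1187 0.1213] jaw yaw 13.33 w 0.0426 F [ 0.5 -0.2 -1.3] T [ 0.01  0.   -0.  ] q6 -2.3 down [ 0.001  0.    -1.   ]
GO tx 2.11 ty -0.00 tz 0.01 turn 0.01 (rows 1.5)
```

Call:
servo_tool --pt "1.2 0 0 0 0.5" --pt "2.1 0 0 0 0.5" --pt "2.1 0 0 0 0.5" --pt "2.1 0 0 0 0" --pt "2.1 0 0 0 0" --pt "2.1 0 0 0 0" --pt "2.1 0 0 0 0" --pt "2.1 0 0 0 0" --pt "2.1 0 0 0 0"

```text
time: 7.92
tcp_pos: [0.4769, 0.1192, 0.0599]
eef_rot: [2.1, 89.9, 15.5]
ft_force: [-5.7, -0.3, 3.8]
gripper_width: 0.0105
```

Call:
servo_tool --pt "0 0 0 1 0" --pt "0 0 0 2 0" --pt "0 0 0 3 0" --pt "0 0 0 4 0" --pt "0 0 0 5 0" --pt "0 0 0 6 0" --pt "0 0 0 7 0" --pt "0 0 0 8 0" --pt "0 0 0 9 0" --pt "0 0 0 10 0" --pt "0 0 0 11 0" --pt "0 0 0 12 0"

```text
time: 8.92
tcp_pos: [0.4768, 0.1191, 0.0599]
eef_rot: [57.7, 89.9, 10.9]
ft_force: [-6.1, -1.4, 4.7]
gripper_width: 0.0108
```

Call:
servo_tool --pt "0 0 0 1 0" --pt "0 0 0 2 0" --pt "0 0 0 3 0" --pt "0 0 0 4 0" --pt "0 0 0 5 0" --pt "0 0 0 6 0" --pt "0 0 0 7 0" --pt "0 0 0 8 0" --pt "0 0 0 9 0" --pt "0 0 0 10 0" --pt "0 0 0 11 0" --pt "0 0 0 11.9 0"

```text
time: 9.92
tcp_pos: [0.4767, 0.1191, 0.0599]
eef_rot: [125.1, 89.9, 18.7]
ft_force: [-8.6, -0.0, 4.9]
gripper_width: 0.0102
```

```bash
python3 - <<'E'
from h import *
go(rail(-.137,.065,.058),-106.3,fold=False)
P=rail(-.137,-.02,.12);go(P,16.4,frm=rail(-.137,.065,.058),fold=False)
E
```

```text
t 9.92 tcp [0.4767 0.1191 0.0599] jaw yaw -106.35 w 0.0102 F [-8.6 -0.   4.9] T [-0.21  1.36  0.08] q6 117.4 down [ 0.001  0.    -1.   ]
GO tx 0.06 ty 0.02 tz 0.01 turn -0.01 (rows 0.0)
t 9.92 tcp [0.4767 0.1191 0.0599] jaw yaw -106.35 w 0.0102 F [-8.6 -0.   4.9] T [-0.21  1.36  0.08] q6 117.4 down [ 0.001  0.    -1.   ]
GO tx -2.07 ty 0.97 tz 2.66 turn -24.55 (rows 17.1)
```

Call:
servo_tool --pt "0 0 0 0 0.4" --pt "0 0 0 0 0.5" --pt "0 0 0 0 0.5" --pt "-1.2 0 0 0 0.5" --pt "-2.1 0 0 0 0.5" --pt "-2.1 0.5 1.4 1 0.5" --pt "-2.1 1 2.65 2 0.5" --pt "-2.1 1 2.65 4 0.5" --pt "-2.1 1 2.65 5.4 0.5" --pt "-2.1 1 2.65 6.8 0.5" --pt "-2.1 1 2.65 8.2 0.5" --pt "-2.1 1 2.65 9.5 0.5"

```text
time: 10.92
tcp_pos: [0.4835, 0.034, 0.1213]
eef_rot: [156.0, 90.0, 3.9]
ft_force: [-0.2, -0.1, 0.0]
gripper_width: 0.0424
```

Call:
servo_tool --pt "0 0 0 1 0.5" --pt "0 0 0 1.95 0.5" --pt "0 0 0 1.95 0.5"

```text
time: 11.17
tcp_pos: [0.4834, 0.0341, 0.1213]
eef_rot: [163.9, 90.0, 2.1]
ft_force: [0.2, 0.1, -0.4]
gripper_width: 0.0428
```

```bash
python3 - <<'E'
from h import *
go(rail(-.137,-.02,.058),-163.6,fold=False)
E
```

```text
t 11.17 tcp [0.4834 0.0341 0.1213] jaw yaw -161.81 w 0.0428 F [ 0.2  0.1 -0.4] T [ 0.01  0.04 -0.02] q6 162.8 down [ 0.001  0.    -1.   ]
GO tx 2.11 ty -0.00 tz 0.03 turn 0.36 (rows 1.5)
```

Call:
servo_tool --pt "1.2 0 0 0.35 0.5" --pt "2.1 0 0 0.35 0.5" --pt "2.1 0 0 0.35 0.5" --pt "2.1 0 0 0.35 0" --pt "2.1 0 0 0.35 0" --pt "2.1 0 0 0.35 0" --pt "2.1 0 0 0.35 0" --pt "2.1 0 0 0.35 0" --pt "2.1 0 0 0.35 0"

```text
time: 11.92
tcp_pos: [0.4826, 0.0339, 0.06]
eef_rot: [5.0, 89.9, -158.4]
ft_force: [-20.5, -2.8, 13.3]
gripper_width: 0.0104
```

Call:
servo_tool --pt "0 0 0 -1.2 0" --pt "0 0 0 -2.4 0" --pt "0 0 0 -3.6 0" --pt "0 0 0 -4.8 0" --pt "0 0 0 -6 0" --pt "0 0 0 -7.2 0" --pt "0 0 0 -8.4 0" --pt "0 0 0 -9.6 0" --pt "0 0 0 -10.8 0" --pt "0 0 0 -12 0" --pt "0 0 0 -13.2 0" --pt "0 0 0 -14.4 0"

```text
time: 12.92
tcp_pos: [0.4828, 0.0345, 0.06]
eef_rot: [-132.8, 89.9, 136.2]
ft_force: [-16.9, 3.2, 12.8]
gripper_width: 0.0104
```

Call:
servo_tool --pt "0 0 0 -1.2 0" --pt "0 0 0 -2.4 0" --pt "0 0 0 -3.6 0" --pt "0 0 0 -4.8 0" --pt "0 0 0 -6 0" --pt "0 0 0 -7.2 0" --pt "0 0 0 -8.4 0" --pt "0 0 0 -9.6 0" --pt "0 0 0 -10.8 0" --pt "0 0 0 -12 0" --pt "0 0 0 -13.05 0" --pt "0 0 0 -13.05 0"

```text
time: 13.92
tcp_pos: [0.4823, 0.0349, 0.06]
eef_rot: [169.5, 89.8, 143.7]
ft_force: [-21.1, 7.8, 16.1]
gripper_width: 0.0104
```

```bash
python3 - <<'E'
from h import *
go(rail(-.137,-.02,.058),-26.3,fold=False)
go(rail(-.137,-.02,.25),-73,fold=False)
E
```

```text
t 13.92 tcp [0.4823 0.0349 0.06  ] jaw yaw -25.73 w 0.0104 F [-21.1   7.8  16.1] T [1.34 3.97 0.04] q6 26.8 down [-0.002  0.002 -1.   ]
GO tx 0.07 ty -0.02 tz 0.02 turn 0.11 (rows 0.1)
t 13.92 tcp [0.4823 0.0349 0.06  ] jaw yaw -25.73 w 0.0104 F [-21.1   7.8  16.1] T [1.34 3.97 0.04] q6 26.8 down [-0.002  0.002 -1.   ]
GO tx -6.33 ty -0.02 tz 0.00 turn 9.45 (rows 6.6)
```

Call:
servo_tool --pt "0 0 0 0.1 0.4" --pt "0 0 0 0.1 0.5" --pt "0 0 0 0.1 0.5" --pt "-1.2 0 0 0.1 0.5" --pt "-2.4 0 0 0.1 0.5" --pt "-3.6 0 0 1 0.5" --pt "-4.9 0 0 2.4 0.5" --pt "-6.3 0 0 3.8 0.5" --pt "-6.3 0 0 5.2 0.5" --pt "-6.3 0 0 6.6 0.5" --pt "-6.3 0 0 8 0.5" --pt "-6.3 0 0 9.4 0.5"

```text
time: 14.92
tcp_pos: [0.4834, 0.034, 0.2478]
eef_rot: [71.0, 89.9, -2.5]
ft_force: [0.4, -0.1, 0.8]
gripper_width: 0.0427
```

```bash
sed -i 's/^RAIL=.*/RAIL=[.6170,.0628,np.radians(3.7)]/' h.py; python3 - <<'E'
from h import *
wcam('w','w3');cv2.imwrite('pics/w3b.png',cv2.resize(cv2.imread('pics/w3.png')[:300,80:480],(800,600),interpolation=cv2.INTER_CUBIC))
go(rail(-.035,-.126,.20),-86.3)
go(rail(-.035,-.126,.135),-86.3)
E
```

```text
t 14.97 tcp [0.4834 0.034  0.2477] jaw yaw -74.05 w 0.0425 F [-0.1 -0.6  0.6] T [0.04 0.02 0.  ] q6 75.1 down [ 0.001 -0.    -1.   ]
GO tx 1.59 ty 2.51 tz 4.16 turn 2.45 (rows 3.7)
t 14.97 tcp [0.4834 0.034  0.2477] jaw yaw -74.05 w 0.0425 F [-0.1 -0.6  0.6] T [0.04 0.02 0.  ] q6 75.1 down [ 0.001 -0.    -1.   ]
GO tx 3.76 ty 2.51 tz 4.16 turn 2.45 (rows 4.4)
```

View pics/w3b.png

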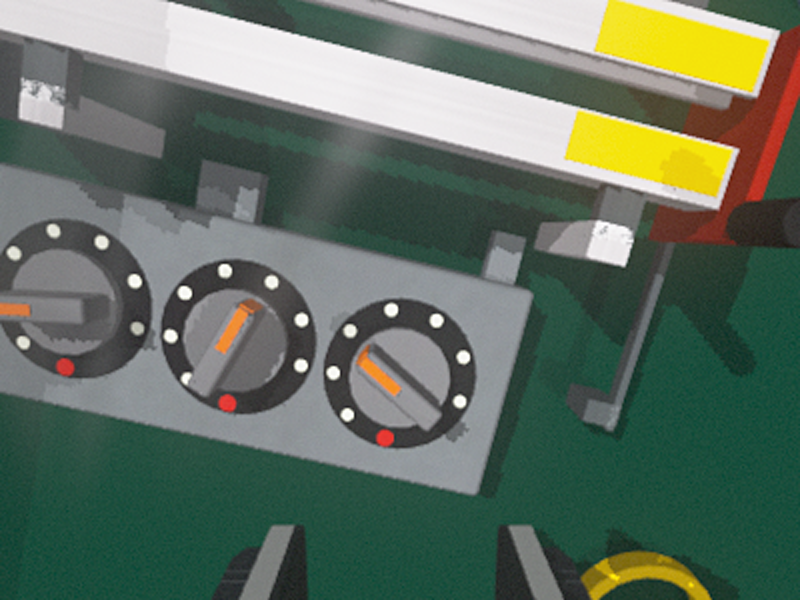

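Call:
servo_tool --pt "0.8 1.2 2 1 0.5" --pt "1.5 2.5 4.15 2.4 0.5" --pt "1.5 2.5 4.15 2.4 0.5" --pt "1.5 2.5 4.15 2.4 0.5" --pt "1.5 2.5 4.15 2.4 0.5" --pt "2.6 2.5 4.15 2.4 0.5" --pt "3.75 2.5 4.15 2.4 0.5" --pt "3.75 2.5 4.15 2.4 0.5" --pt "3.75 2.5 4.15 2.4 0.2" --pt "3.75 2.5 4.15 2.4 0" --pt "3.75 2.5 4.15 2.4 0" --pt "3.75 2.5 4.15 2.4 0"

```text
time: 15.97
tcp_pos: [0.5918, -0.0648, 0.1371]
eef_rot: [38.3, 89.7, -46.8]
ft_force: [0.7, -12.7, -1.9]
gripper_width: 0.0138
```

Call:
servo_tool --pt "0 0 0 0 0" --pt "0 0 0 0 0"

```text
time: 16.13
tcp_pos: [0.5918, -0.0648, 0.1371]
eef_rot: [40.5, 89.7, -44.7]
ft_force: [0.6, -13.4, -2.6]
gripper_width: 0.014
```

```bash
python3 - <<'E'
from h import *
s,R,j=st()
go(s['tcp_pos']+rail(-.077,0,0)-rail(0,0,0))
E
```

```text
t 16.13 tcp [ 0.5918 -0.0648  0.1371] jaw yaw -85.15 w 0.014 F [  0.6 -13.4  -2.6] T [-1.87 -0.05 -0.02] q6 76.5 down [ 0.003 -0.003 -1.   ]
t 16.13 tcp [ 0.5918 -0.0648  0.1371] jaw yaw -85.15 w 0.014 F [  0.6 -13.4  -2.6] T [-1.87 -0.05 -0.02] q6 76.5 down [ 0.003 -0.003 -1.   ]
GO tx -0.01 ty -2.57 tz -0.05 turn 0.00 (rows 1.8)
```

Call:
servo_tool --pt "0 -0.3 0 0 0" --pt "0 -0.6 0 0 0" --pt "0 -0.9 0 0 0" --pt "0 -1.2 -0.02 0 0" --pt "0 -1.5 -0.03 0 0" --pt "0 -1.8 -0.04 0 0" --pt "0 -2.1 -0.04 0 0" --pt "0 -2.4 -0.05 0 0" --pt "0 -2.55 -0.05 0 0" --pt "0 -2.55 -0.05 0 0" --pt "0 -2.55 -0.05 0 0"

```text
time: 17.05
tcp_pos: [0.5166, -0.0694, 0.1371]
eef_rot: [64.4, 89.5, -20.8]
ft_force: [16.8, -11.2, -10.7]
gripper_width: 0.0139
```

```bash
python3 - <<'E'
from h import *
s,R,j=st()
print(s['tcp_pos']-[.5918,-.0648,.1371])
E
```

```text
t 17.05 tcp [ 0.5166 -0.0694  0.1371] jaw yaw -85.15 w 0.0139 F [ 16.8 -11.2 -10.7] T [-1.46 -2.44  0.02] q6 74.7 down [ 0.007 -0.003 -1.   ]
[-7.51507129e-02 -4.59559901e-03  4.39009498e-05]
```

Call:
servo_tool --pt "0 0.1 0 0 0.3" --pt "0 0.1 0 0 0.4" --pt "0 0.1 0 0 0.4" --pt "-1 0.1 0 0 0.4" --pt "-2 0.1 0 0 0.4" --pt "-2.5 0.1 0 0 0.4"

```text
time: 17.55
tcp_pos: [0.5182, -0.068, 0.2138]
eef_rot: [76.5, 89.8, -8.7]
ft_force: [-0.4, -0.1, 0.4]
gripper_width: 0.0343
```

```bash
sed -i 's/^RAIL=.*/RAIL=[.6172,.0630,np.radians(3.6)]/' h.py; python3 - <<'E'
from h import *
go([.51,-.36,.36])
E
```

```text
t 17.55 tcp [ 0.5182 -0.068   0.2138] jaw yaw -85.14 w 0.0343 F [-0.4 -0.1  0.4] T [ 0.02  0.02 -0.05] q6 74.9 down [ 0.004 -0.001 -1.   ]
GO tx -4.87 ty -1.08 tz 9.68 turn 0.00 (rows 7.8)
```

Call:
servo_tool --pt "-1.4 0 0 0 0.5" --pt "-2.8 -0.4 1 0 0.5" --pt "-4.2 -0.8 2 0 0.5" --pt "-4.9 -1.1 9.7 0 0.5" --pt "-4.9 -1.1 9.7 0 0.5" --pt "-4.9 -1.1 9.7 0 0.5" --pt "-4.9 -1.1 9.7 0 0.5" --pt "-4.9 -1.1 9.7 0 0.5" --pt "-4.9 -1.1 9.7 0 0.5" --pt "-4.9 -1.1 9.7 0 0.5" --pt "-4.9 -1.1 9.7 0 0.5" --pt "-4.9 -1.1 9.7 0 0.5"

```text
time: 18.55
tcp_pos: [0.5092, -0.3605, 0.3568]
eef_rot: [101.5, 90.0, 16.3]
ft_force: [0.4, 0.2, 0.5]
gripper_width: 0.0425
```

```bash
python3 - <<'E'
from h import *
st();wcam('w','w4');cv2.imwrite('pics/w4b.png',cv2.resize(cv2.imread('pics/w4.png')[:300,80:480],(800,600),interpolation=cv2.INTER_CUBIC))
E
```

```text
t 18.55 tcp [ 0.5092 -0.3605  0.3568] jaw yaw -85.17 w 0.0425 F [0.4 0.2 0.5] T [ 0.04 -0.01  0.02] q6 47.5 down [ 0.  0. -1.]
```

View pics/w4b.png

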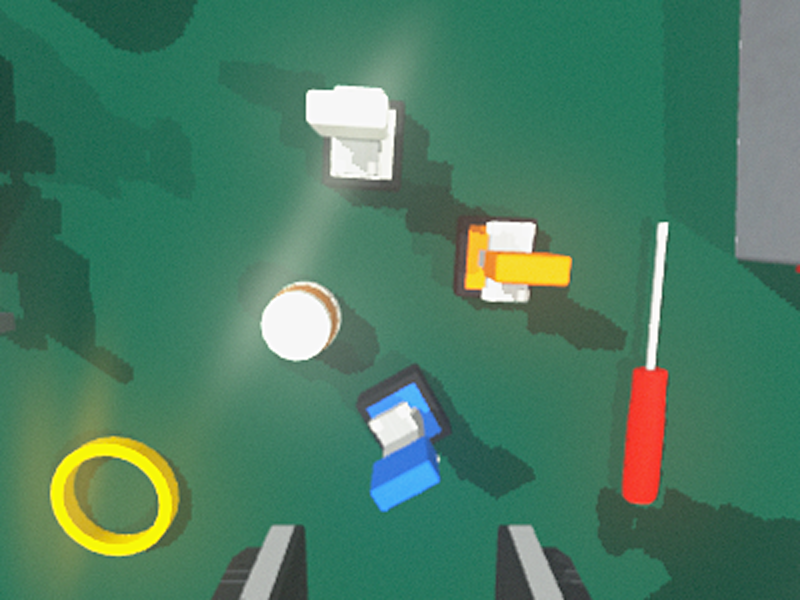

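```bash
python3 - <<'E'
from h import *
im=cv2.imread('pics/w4.png')
def k(x,y,w,h):
    c=im[y:y+h,x:x+w].astype(float);c=np.clip((c-c.min())/(c.max()-c.min()),0,1)**2.2*255
    return cv2.resize(c.astype('uint8'),(w*8,h*8),interpolation=cv2.INTER_CUBIC)
a=np.hstack([k(228,38,50,60),k(258,218,50,60)]);cv2.imwrite('pics/z4.png',a)
E
```

```text
(no output)
```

View pics/z4.png

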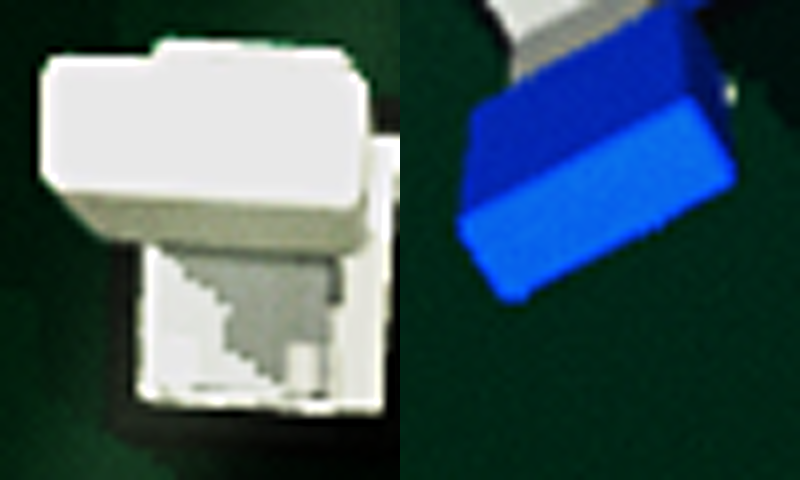

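```bash
python3 - <<'E'
from h import *
c=ld('w4');z8=lambda u,v,x,y:((u+.5)/8-.5+x,(v+.5)/8-.5+y);h=lambda u,v:((u+.5)/2-.5+80,(v+.5)/2-.5)
D={'white':[z8(205,132,228,38),z8(65,192,228,38),z8(365,208,228,38)],'blue':[z8(200,198,258,218),z8(87.5,260,258,218),z8(312.5,136,258,218)],'orange':[h(532.5,269),h(495,266.5),h(570,271.5)]}
for n,p in D.items():
    P=[onplane(c,*q,.167) for q in p];d=P[2]-P[1];print(n,P[0].round(4),'len',np.linalg.norm(d).round(4),'long yaw',np.degrees(np.arctan2(d[1],d[0])).round(1))
print('jar',onplane(c,*h(297,321),.06))
s,R,j=st();print(np.array(s['joint_pos']).round(1))
E
```

```text
white [ 0.6295 -0.3264  0.167 ] len 0.0333 long yaw -88.0
blue [ 0.455  -0.3676  0.167 ] len 0.0335 long yaw -54.7
orange [ 0.568  -0.4176  0.167 ] len 0.0354 long yaw -88.9
jar [ 0.51926418 -0.29354969  0.06      ]
t 18.6 tcp [ 0.5093 -0.36    0.3568] jaw yaw -85.13 w 0.0427 F [-0.5  0.4 -0.1] T [-0.04 -0.    0.04] q6 47.5 down [ 0. -0. -1.]
[-3.76e+01 -1.00e-01  7.81e+01  0.00e+00  1.02e+02  4.75e+01]
```

```bash
python3 - <<'E'
from h import *
from cell import grab_frame
o=[]
for n,x,y in(('scene',235,185),('side',240,180)):
    im=grab_frame(n)['color'][...,::-1];cv2.imwrite(f'pics/{n}1.png',im)
    o.append(cv2.resize(im[y:y+75,x:x+80],(400,375),interpolation=cv2.INTER_CUBIC))
cv2.imwrite('pics/z5.png',np.hstack(o))
# predictions of points on y=-126, x=-130..40 at z=0,12,24
for c,x0,y0,off in(('s',235,185,0),('d',240,180,400)):
    for y in(-.126,-.14):
        for z in(0,.012,.024): print(c,y,z,[( (proj(c,rail(x,y,z))[0]-[x0,y0])*5+[off,0]).round().tolist() for x in(-.118,.043)])
go([.6295,-.3264,.127],2)
E
```

```text
s -0.126 0 [[143.0, 179.0], [317.0, 325.0]]
s -0.126 0.012 [[142.0, 165.0], [317.0, 312.0]]
s -0.126 0.024 [[141.0, 152.0], [317.0, 298.0]]
s -0.14 0 [[125.0, 190.0], [300.0, 337.0]]
s -0.14 0.012 [[124.0, 176.0], [300.0, 324.0]]
s -0.14 0.024 [[123.0, 163.0], [299.0, 310.0]]
d -0.126 0 [[473.0, 297.0], [695.0, 258.0]]
d -0.126 0.012 [[473.0, 283.0], [696.0, 244.0]]
d -0.126 0.024 [[472.0, 268.0], [696.0, 229.0]]
d -0.14 0 [[478.0, 309.0], [702.0, 269.0]]
d -0.14 0.012 [[478.0, 295.0], [703.0, 255.0]]
d -0.14 0.024 [[478.0, 280.0], [703.0, 240.0]]
t 18.7 tcp [ 0.5094 -0.3596  0.3568] jaw yaw -85.09 w 0.043 F [0.6 1.2 0. ] T [-0.02 -0.01  0.02] q6 47.5 down [ 0.001 -0.    -1.   ]
GO tx 7.66 ty 4.08 tz -0.76 turn -17.42 (rows 12.2)
```

View pics/z5.png

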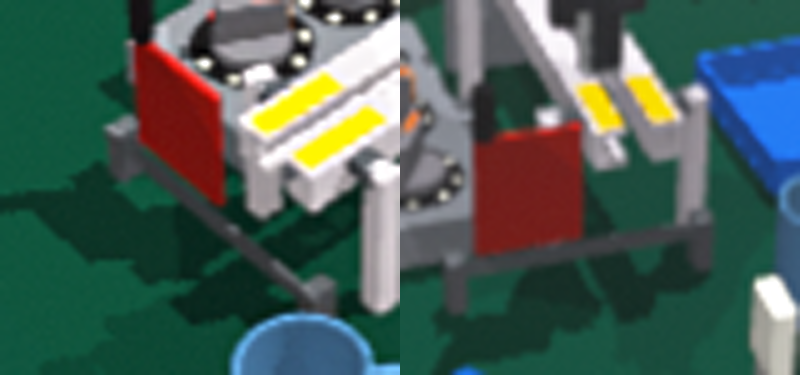

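```bash
python3 - <<'E'
from h import *
q=RAIL;i=lambda P:np.array([np.cos(q[2])*(P[0]-q[0])+np.sin(q[2])*(P[1]-q[1]),-np.sin(q[2])*(P[0]-q[0])+np.cos(q[2])*(P[1]-q[1]),P[2]])
S=lambda u,v:np.array([(u+.5)/5-.5+235,(v+.5)/5-.5+185]);D=lambda u,v:np.array([(u-400+.5)/5-.5+240,(v+.5)/5-.5+180])
for n,a,b in(('Lfoot top ctr',(122,127),(456,258)),('Rfoot top',(320,288),(702,215)),('Rfoot bottom',(320,312),(698,270)),('Lfoot bottom',(122,180),(457,312))):
    P,e=tri(S(*a),D(*b));print(n,(i(P)*1e3).round(1),round(e,2))
# rod as line: for z,y hypotheses, compare rod centreline
for y in(-.12,-.126,-.135):
  for z in(.008,.016,.024,.032):
    o=[]
    for c,x0,y0,off,uu in(('s',235,185,0,(180,230,280)),('d',240,180,400,(520,600,660))):
        L=(proj(c,[rail(x,y,z) for x in(-.13,.06)])-[x0,y0])*5+[off,0]
        o.append([round(np.interp(u,L[:,0],L[:,1])) for u in uu])
    print(y,z,o)
E
```

```text
Lfoot top ctr [-131.6 -130.2   40. ] 0.0
Rfoot top [  44.9 -127.2   37.7] 0.1
Rfoot bottom [  39.  -123.5   -1.1] 2.07
Lfoot bottom [-132.  -132.8   -4.1] 0.28
-0.12 0.008 [[191, 232, 274], [274, 260, 249]]
-0.12 0.016 [[182, 223, 265], [264, 250, 240]]
-0.12 0.024 [[173, 215, 256], [255, 241, 231]]
-0.12 0.032 [[164, 206, 247], [245, 231, 221]]
-0.126 0.008 [[202, 243, 285], [279, 265, 255]]
-0.126 0.016 [[193, 235, 276], [270, 256, 245]]
-0.126 0.024 [[184, 226, 267], [260, 246, 236]]
-0.126 0.032 [[176, 217, 258], [251, 237, 226]]
-0.135 0.008 [[218, 260, 302], [287, 273, 263]]
-0.135 0.016 [[210, 252, 293], [278, 264, 253]]
-0.135 0.024 [[201, 243, 284], [268, 254, 244]]
-0.135 0.032 [[192, 234, 275], [259, 245, 234]]
```

```bash
python3 - <<'E'
from h import *
from scipy.optimize import brentq
q=RAIL;i=lambda P:np.array([np.cos(q[2])*(P[0]-q[0])+np.sin(q[2])*(P[1]-q[1]),-np.sin(q[2])*(P[0]-q[0])+np.cos(q[2])*(P[1]-q[1]),P[2]])
def prof(n,cols,r0,r1):
    im=cv2.imread(f'pics/{n}1.png').astype(int);o=[]
    for c in cols:
        col=im[r0:r1,c];g=col[:,1]-(col[:,0]+col[:,2])/2
        print(n,c,[f'{r0+k}:{int(x)}' for k,x in enumerate(g)])
prof('scene',(284,290),222,250)
prof('side',(284,292,296),220,240)
E
```

```text
scene 284 ['222:4', '223:3', '224:2', '225:3', '226:0', '227:10', '228:21', '229:21', '230:22', '231:16', '232:12', '233:1', '234:-1', '235:0', '236:5', '237:16', '238:22', '239:20', '240:19', '241:19', '242:19', '243:21', '244:20', '245:20', '246:20', '247:20', '248:18', '249:23']
scene 290 ['222:-3', '223:-2', '224:-3', '225:-3', '226:-3', '227:5', '228:26', '229:40', '230:42', '231:36', '232:22', '233:20', '234:20', '235:23', '236:14', '237:2', '238:-1', '239:0', '240:0', '241:6', '242:33', '243:42', '244:32', '245:21', '246:22', '247:16', '248:10', '249:3']
side 284 ['220:31', '221:30', '222:31', '223:30', '224:32', '225:31', '226:17', '227:0', '228:-2', '229:2', '230:10', '231:15', '232:14', '233:15', '234:15', '235:16', '236:15', '237:15', '238:16', '239:16']
side 292 ['220:31', '221:31', '222:30', '223:31', '224:24', '225:10', '226:0', '227:0', '228:10', '229:25', '230:22', '231:23', '232:19', '233:14', '234:16', '235:15', '236:15', '237:15', '238:25', '239:33']
side 296 ['220:-4', '221:-4', '222:-3', '223:-3', '224:-3', '225:-2', '226:-1', '227:2', '228:9', '229:13', '230:14', '231:15', '232:15', '233:15', '234:16', '235:14', '236:16', '237:15', '238:24', '239:33']
```

```bash
python3 - <<'E'
from h import *
def r(p):
    o=[]
    for c,pts in(('s',((284,234.5),(290,238.7))),('d',((284,228),(292,226.5)))):
        L=proj(c,[rail(x,p[0],p[1]) for x in(-.14,-.07,0,.06)])
        o+=[np.interp(u,L[:,0],L[:,1])-v for u,v in pts]
    return o
s=least_squares(r,[-.126,.02]);print(s.x,s.fun)
# check calibration on gate open plate bottom corners / known: post feet etc.
print('gate bottom R corner pred',proj('s',rail(-.0375,-.129,.038)),proj('d',rail(-.0375,-.129,.038)))
P=[rail(x,y,z) for x,y,z in((-.0375,-.129,.128),(-.1125,-.129,.038),(-.0375,-.129,.038))]
print((proj('s',P)-[235,185])*5,(proj('d',P)-[240,180])*5+[400,0])
E
```

```text
[-0.13538898  0.03339994] [-0.39784856  0.39416797 -0.05320365  0.0534517 ]
gate bottom R corner pred [[279.44938901 226.87603322]] [[277.48182855 226.84585348]]
[[218.22559399 101.154161  ]
 [141.65470268 142.76172969]
 [222.24694503 209.38016608]] [[588.58422254 121.93363985]
 [481.1184856  252.60435663]
 [587.40914275 234.22926741]]
```

Call:
servo_tool --pt "1 2 -0.4 -1.4 0.5" --pt "2 4.1 -0.75 -2.8 0.5" --pt "3 4.1 -0.75 -4.2 0.5" --pt "4 4.1 -0.75 -5.6 0.5" --pt "4 4.1 -0.75 -7 0.5" --pt "4 4.1 -0.75 -8.4 0.5" --pt "4 4.1 -0.75 -9.8 0.5" --pt "4 4.1 -0.75 -11.2 0.5" --pt "4 4.1 -0.75 -12.6 0.5" --pt "4 4.1 -0.75 -14 0.5" --pt "4 4.1 -0.75 -15.4 0.5" --pt "4 4.1 -0.75 -16.8 0.5"

```text
time: 19.7
tcp_pos: [0.6301, -0.3268, 0.2368]
eef_rot: [-24.0, 90.0, -24.7]
ft_force: [0.4, 0.2, -0.3]
gripper_width: 0.0428
```

Call:
servo_tool --pt "0 0 0 -0.6 0.5" --pt "0 0 0 -0.6 0.5"

```text
time: 19.87
tcp_pos: [0.6301, -0.3269, 0.2368]
eef_rot: [-28.2, 90.0, -26.2]
ft_force: [-0.0, -0.5, -0.6]
gripper_width: 0.043
```

```bash
python3 - <<'E'
from h import *
go([.6295,-.3264,.127],2)
c,f=wcam('w','w5')
tip=proj(c,[[.6295,-.3264,.167]]);print(tip)
im=cv2.imread('pics/w5.png')[60:360,80:480];cv2.imwrite('pics/w5b.png',cv2.resize(im,(800,600),interpolation=cv2.INTER_CUBIC))
E
```

```text
t 19.87 tcp [ 0.6301 -0.3269  0.2368] jaw yaw 2.06 w 0.043 F [-0.  -0.5 -0.6] T [ 0.05  0.02 -0.02] q6 -31.5 down [ 0. -0. -1.]
GO tx 3.66 ty 0.02 tz -0.02 turn 0.01 (rows 2.6)
[[279.20284714 228.63598515]]
```

View pics/w5b.png

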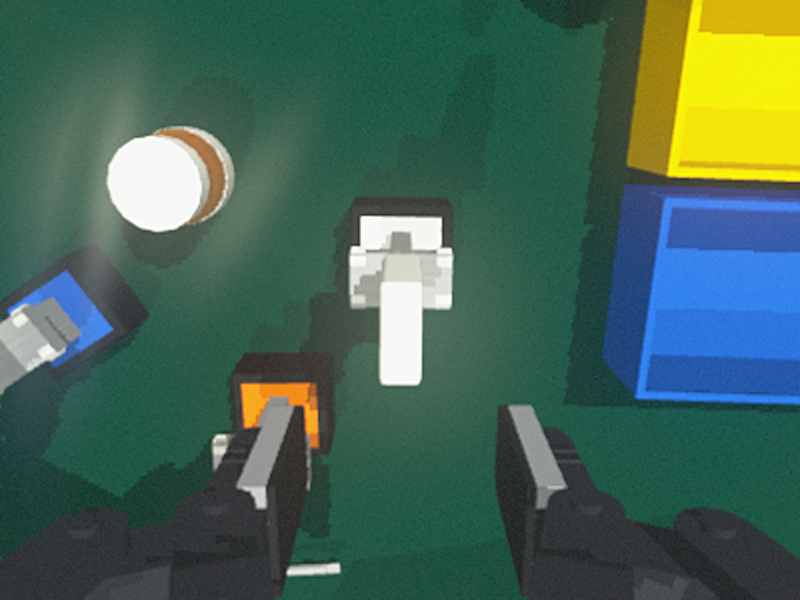

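Call:
servo_tool --pt "1.2 0 0 0 0.5" --pt "2.4 0 0 0 0.5" --pt "3.4 0 0 0 0.5" --pt "3.65 0 0 0 0.5" --pt "3.65 0 0 0 0" --pt "3.65 0 0 0 0" --pt "3.65 0 0 0 0" --pt "3.65 0 0 0 0" --pt "3.65 0 0 0 0" --pt "3.4 0 0 0 0" --pt "3.1 0 0 0 0" --pt "3.1 0 0 0 0"

```text
time: 20.92
tcp_pos: [0.6306, -0.3284, 0.1461]
eef_rot: [-31.6, 89.8, -29.8]
ft_force: [-0.1, -0.5, -1.7]
gripper_width: 0.0134
```

```bash
python3 - <<'E'
from h import *
s,R,j=st()
print(rail(0,-.19,0),rail(0,-.12,0),rail(0,.14,0))
go(rail(0,-.19,.1445),3.6)
E
```

```text
t 20.92 tcp [ 0.6306 -0.3284  0.1461] jaw yaw 1.82 w 0.0134 F [-0.1 -0.5 -1.7] T [-0.   -0.05 -0.01] q6 -31.4 down [ 0.002 -0.001 -1.   ]
[ 0.6291302  -0.12662508  0.        ] [ 0.62473486 -0.05676321  0.        ] [0.60840933 0.20272374 0.        ]
t 20.92 tcp [ 0.6306 -0.3284  0.1461] jaw yaw 1.82 w 0.0134 F [-0.1 -0.5 -1.7] T [-0.   -0.05 -0.01] q6 -31.4 down [ 0.002 -0.001 -1.   ]
GO tx 0.04 ty 6.72 tz 0.17 turn -0.36 (rows 4.8)
```

Call:
servo_tool --pt "0.05 0.6 0 0 0" --pt "0.05 1.5 0 -0.1 0" --pt "0.08 2.6 0.1 -0.3 0" --pt "0.08 3.7 0.1 -0.35 0" --pt "0.08 4.8 0.15 -0.35 0" --pt "0.08 5.7 0.17 -0.35 0" --pt "0.08 6.3 0.17 -0.35 0" --pt "0.08 6.7 0.17 -0.35 0" --pt "0.08 6.7 0.17 -0.35 0" --pt "0.08 6.7 0.17 -0.35 0"

```text
time: 21.75
tcp_pos: [0.6286, -0.1266, 0.141]
eef_rot: [-59.1, 90.0, -55.4]
ft_force: [1.0, -0.7, -2.4]
gripper_width: 0.0131
```

```bash
python3 - <<'E'
from h import *
s,R,j=st()
c,f=wcam('w','w6')
im=cv2.imread('pics/w6.png')[0:300,80:480];cv2.imwrite('pics/w6b.png',cv2.resize(im,(800,600),interpolation=cv2.INTER_CUBIC))
T=lambda P:((proj(c,P)-[80,0])*2).round()
print(T([rail(x,y,.115) for x in(-.009,.009) for y in(-.12,.0)]))
go(rail(0,-.10,.1435),3.6);go(rail(0,.14,.1435),3.6)
E
```

```text
t 21.75 tcp [ 0.6286 -0.1266  0.141 ] jaw yaw 3.63 w 0.0131 F [ 1.  -0.7 -2.4] T [0.01 0.02 0.01] q6 -17.3 down [ 0. -0. -1.]
[[ 364.  237.]
 [ 355. -433.]
 [ 441.  237.]
 [ 452. -433.]]
t 21.8 tcp [ 0.6286 -0.1273  0.1409] jaw yaw 3.58 w 0.0135 F [ 0.3 -0.5 -2.9] T [-0.03  0.02  0.  ] q6 -17.3 down [ 0. -0. -1.]
GO tx -0.09 ty 3.02 tz 0.02 turn -0.00 (rows 2.2)
t 21.8 tcp [ 0.6286 -0.1273  0.1409] jaw yaw 3.58 w 0.0135 F [ 0.3 -0.5 -2.9] T [-0.03  0.02  0.  ] q6 -17.3 down [ 0. -0. -1.]
GO tx -0.09 ty 11.02 tz 0.02 turn -0.00 (rows 7.9)
```

View pics/w6b.png

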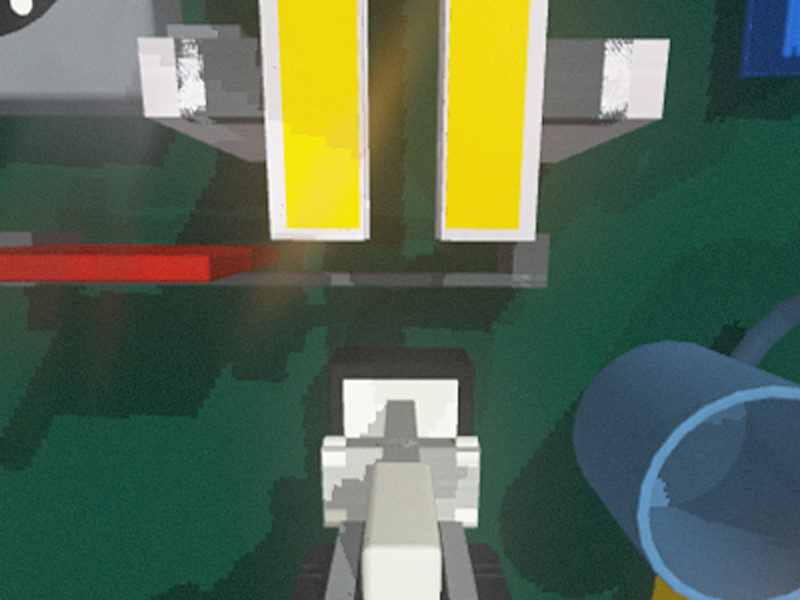

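Call:
servo_tool --pt "-0.1 0 0.02 0 0" --pt "-0.1 0.2 0.02 0 0" --pt "-0.1 0.5 0.02 0 0" --pt "-0.1 0.8 0.02 0 0" --pt "-0.1 1.1 0.02 0 0" --pt "-0.1 1.3 0.02 0 0" --pt "-0.1 1.3 0.02 0 0"

```text
time: 22.38
tcp_pos: [0.6267, -0.0865, 0.1439]
eef_rot: [81.9, 90.0, 85.6]
ft_force: [-0.3, -0.7, -2.8]
gripper_width: 0.0132
```

```bash
python3 -c "
from h import *
go(rail(0,-.10,.144),3.6)"
```

```text
t 22.38 tcp [ 0.6267 -0.0865  0.1439] jaw yaw 3.65 w 0.0132 F [-0.3 -0.7 -2.8] T [-0.07  0.06  0.03] q6 -13.8 down [ 0.  0. -1.]
GO tx -0.00 ty 1.66 tz -0.00 turn 0.01 (rows 1.2)
```

Call:
servo_tool --pt "0 0.2 0 0 0" --pt "0 0.5 0 0 0" --pt "0 0.8 0 0 0" --pt "0 1.1 0 0 0" --pt "0 1.4 0 0 0" --pt "0 1.7 0 0 0" --pt "0 1.7 0 0 0"

```text
time: 22.97
tcp_pos: [0.6235, -0.0353, 0.1439]
eef_rot: [82.0, 90.0, 85.6]
ft_force: [0.0, -0.4, -2.7]
gripper_width: 0.0131
```

```bash
python3 -c "
from h import *
go(rail(0,.142,.144),3.6)"
```

```text
t 22.97 tcp [ 0.6235 -0.0353  0.1439] jaw yaw 3.65 w 0.0131 F [ 0.  -0.4 -2.7] T [-0.13  0.01  0.08] q6 -9.2 down [ 0.  0. -1.]
GO tx 0.00 ty 8.02 tz 0.00 turn 0.01 (rows 5.8)
```

Call:
servo_tool --pt "0 0.4 0 0 0" --pt "0 1.2 0 0 0" --pt "0 2.1 0 0 0" --pt "0 3 0 0 0" --pt "0 3.9 0 0 0" --pt "0 4.8 0 0 0" --pt "0 5.7 0 0 0" --pt "0 6.5 0 0 0" --pt "0 7.2 0 0 0" --pt "0 7.7 0 0 0" --pt "0 7.9 0 0 0" --pt "0.1 7.9 0 0 0"

```text
time: 23.97
tcp_pos: [0.6089, 0.2005, 0.1413]
eef_rot: [15.1, 90.0, 18.8]
ft_force: [0.6, -0.2, -2.3]
gripper_width: 0.0132
```

Call:
servo_tool --pt "0.08 0 0 0 0" --pt "0.08 0 0 0 0.1" --pt "0.08 0 0 0 0.3" --pt "0.08 0 0 0 0.4" --pt "0.08 0 0 0 0.4" --pt "-1 0 0 0 0.4" --pt "-2.2 0 0 0 0.4" --pt "-3.4 0 0 0 0.4" --pt "-3.4 0 0 0 0.4"

```text
time: 24.72
tcp_pos: [0.6104, 0.1993, 0.2507]
eef_rot: [11.0, 89.5, 14.6]
ft_force: [1.3, 0.3, 1.5]
gripper_width: 0.0341
```

```bash
python3 - <<'E'
from h import *
c,f=wcam('w','w7')
from cell import grab_frame
S=grab_frame('scene')['color'][...,::-1];D=grab_frame('side')['color'][...,::-1]
k=lambda im,x,y:cv2.resize(im[y:y+100,x:x+133],(400,300),interpolation=cv2.INTER_CUBIC)
w=cv2.resize(cv2.imread('pics/w7.png'),(400,300))
cv2.imwrite('pics/m7.png',np.vstack([np.hstack([k(S,253,152),k(S,130,208)]),np.hstack([w,k(D,225,225)])]))
go([.568,-.4176,.24],1.1)
E
```

```text
t 24.87 tcp [0.6089 0.199  0.2424] jaw yaw 3.55 w 0.034 F [-0.9 -0.1  0.1] T [ 0.02 -0.02 -0.  ] q6 12.3 down [-0. -0. -1.]
GO tx 0.08 ty -20.43 tz -2.63 turn 0.49 (rows 14.8)
```

View pics/m7.png

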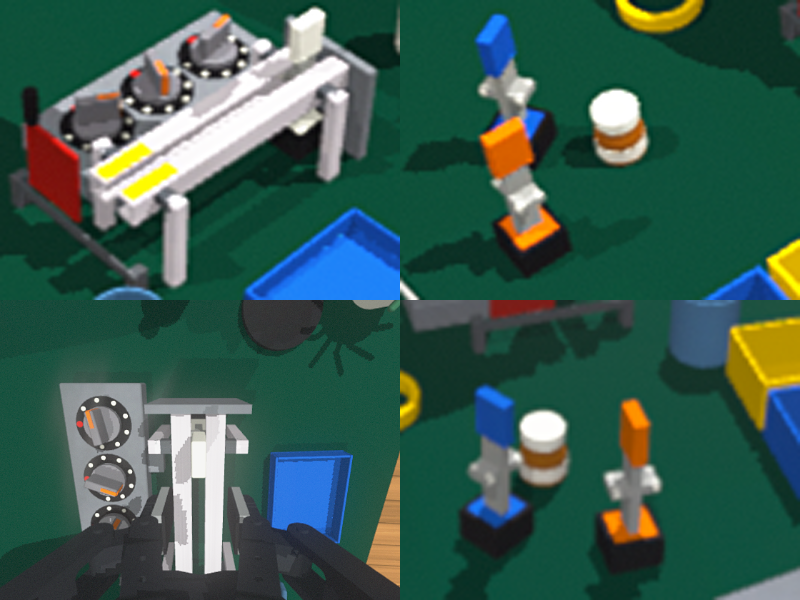

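Call:
servo_tool --pt "0 -1.2 -0.2 0 0.5" --pt "0 -2.5 -0.4 0 0.5" --pt "0 -3.8 -0.6 0 0.5" --pt "0 -5.1 -0.8 0 0.5" --pt "0 -6.4 -0.9 0 0.5" --pt "0 -7.7 -1 0 0.5" --pt "0 -9 -1.1 0 0.5" --pt "0 -10.3 -1.2 0 0.5" --pt "0 -11.6 -1.4 0 0.5" --pt "0 -12.9 -1.6 0 0.5" --pt "0 -14.2 -1.8 0 0.5" --pt "0 -15.5 -2 0 0.5"

```text
time: 25.87
tcp_pos: [0.5769, -0.2704, 0.2408]
eef_rot: [150.3, 89.9, 153.9]
ft_force: [-0.2, 0.3, -0.2]
gripper_width: 0.0425
```

Call:
servo_tool --pt "0 -1.3 -0.2 0.5 0.5" --pt "0 -2.6 -0.3 0.5 0.5" --pt "0 -3.8 -0.5 0.5 0.5" --pt "0 -4.6 -0.6 0.5 0.5" --pt "0 -4.9 -0.63 0.5 0.5" --pt "0 -4.9 -0.63 0.5 0.5" --pt "0 -4.9 -0.63 0.5 0.5"

```text
time: 26.45
tcp_pos: [0.5681, -0.4158, 0.2414]
eef_rot: [133.1, 89.9, 134.1]
ft_force: [-0.8, 0.9, -0.5]
gripper_width: 0.0428
```

```bash
cat >> h.py <<'E'
def tabcheck(out,lo,hi,roi):
    "top-face centre and long yaw of a coloured tab in wrist frame (bright top face only)"
    c=ld(out);im=cv2.imread(f'pics/{out}.png');m=cv2.inRange(cv2.cvtColor(im,cv2.COLOR_BGR2HSV),lo,hi)
    k=np.zeros_like(m);k[roi[1]:roi[3],roi[0]:roi[2]]=m[roi[1]:roi[3],roi[0]:roi[2]]
    C=max(cv2.findContours(k,cv2.RETR_EXTERNAL,cv2.CHAIN_APPROX_NONE)[0],key=cv2.contourArea)
    r=cv2.minAreaRect(C);b=cv2.boxPoints(r);P=np.array([onplane(c,*q,.167) for q in b])
    e=[P[1]-P[0],P[2]-P[1]];d=max(e,key=np.linalg.norm)
    print('tab',P.mean(0).round(4),'sides',[np.linalg.norm(x).round(4) for x in e],'long yaw',np.degrees(np.arctan2(d[1],d[0])).round(1)%180,'px',np.round(r[0]))
E
python3 - <<'E'
from h import *
c,f=wcam('w','w8')
print(proj(c,[[.568,-.4176,.167]]))
im=cv2.cvtColor(cv2.imread('pics/w8.png'),cv2.COLOR_BGR2HSV)
u,v=proj(c,[[.568,-.4176,.167]])[0].astype(int);print(im[v-40:v+41:8,u])
tabcheck('w8',(8,150,200),(22,255,255),(u-45,v-45,u+45,v+45))
go([.568,-.4176,.127],1.1)
E
```

```text
[[280.18286101 229.84169618]]
[[ 14  72 230]
 [ 16 200 245]
 [ 26 218 247]
 [ 27 205 247]
 [ 27 211 247]
 [ 27 218 247]
 [ 27 217 247]
 [ 27 224 247]
 [ 20 199 254]
 [ 64  67 129]
 [ 67  67 125]]
tab [ 0.5666 -0.3961  0.167 ] sides [np.float64(0.0129), np.float64(0.011)] long yaw 4.0 px [279. 198.]
t 26.5 tcp [ 0.5683 -0.4152  0.242 ] jaw yaw 1.11 w 0.0425 F [0.5 0.1 0.3] T [-0.02 -0.01  0.04] q6 -39.3 down [-0.001  0.001 -1.   ]
GO tx 3.83 ty -0.08 tz -0.01 turn 0.00 (rows 2.8)
```

```bash
python3 - <<'E'
from h import *
tabcheck('w8',(23,150,200),(32,255,255),(235,180,325,280))
tabcheck('w8',(10,150,230),(32,255,255),(235,180,325,280))
E
```

```text
tab [ 0.5675 -0.417   0.167 ] sides [np.float64(0.0124), np.float64(0.0343)] long yaw 91.5 px [280. 228.]
tab [ 0.5674 -0.4125  0.167 ] sides [np.float64(0.0131), np.float64(0.0438)] long yaw 93.3 px [279. 222.]
```

Call:
servo_tool --pt "1.2 -0.06 -0.02 0 0.5" --pt "2.4 -0.06 -0.02 0 0.5" --pt "3.4 -0.06 -0.02 0 0.5" --pt "3.83 -0.06 -0.02 0 0.5" --pt "3.83 -0.06 -0.02 0 0" --pt "3.83 -0.06 -0.02 0 0" --pt "3.83 -0.06 -0.02 0 0" --pt "3.83 -0.06 -0.02 0 0" --pt "3.83 -0.06 -0.02 0 0" --pt "3.6 -0.06 -0.02 0 0" --pt "3.26 -0.06 -0.02 0 0" --pt "3.26 -0.06 -0.02 0 0"

```text
time: 27.5
tcp_pos: [0.5683, -0.4186, 0.1482]
eef_rot: [-39.5, 89.8, -38.4]
ft_force: [-0.4, 0.2, -1.6]
gripper_width: 0.0133
```

```bash
python3 - <<'E'
from h import *
go([.64,-.25,.144],3.6);go(rail(0,-.19,.144),3.6)
E
```

```text
t 27.5 tcp [ 0.5683 -0.4186  0.1482] jaw yaw 1.07 w 0.0133 F [-0.4  0.2 -1.6] T [-0.05 -0.02 -0.04] q6 -39.5 down [ 0.002 -0.002 -1.   ]
GO tx 0.13 ty 5.58 tz 2.49 turn -0.51 (rows 4.4)
t 27.5 tcp [ 0.5683 -0.4186  0.1482] jaw yaw 1.07 w 0.0133 F [-0.4  0.2 -1.6] T [-0.05 -0.02 -0.04] q6 -39.5 down [ 0.002 -0.002 -1.   ]
GO tx 0.13 ty 9.69 tz 2.21 turn -0.51 (rows 7.2)
```

Call:
servo_tool --pt "0 0.4 0.5 0 0" --pt "0 1.1 1.1 -0.2 0" --pt "0 2 1.7 -0.4 0" --pt "0 3 2.2 -0.5 0" --pt "0 4.1 2.4 -0.5 0" --pt "0 5.2 2.4 -0.5 0" --pt "0 6.3 2.35 -0.5 0" --pt "0 7.4 2.3 -0.5 0" --pt "0 8.4 2.25 -0.5 0" --pt "0 9.2 2.2 -0.5 0" --pt "0 9.7 2.2 -0.5 0" --pt "0 9.7 2.2 -0.5 0"

```text
time: 28.5
tcp_pos: [0.6284, -0.1235, 0.1457]
eef_rot: [18.8, 89.9, 22.5]
ft_force: [0.6, -1.0, -1.5]
gripper_width: 0.0132
```

Call:
servo_tool --pt "0 0 0 0 0" --pt "0 0 0 0 0"

```text
time: 28.67
tcp_pos: [0.6284, -0.1267, 0.1453]
eef_rot: [-60.1, 90.0, -56.6]
ft_force: [-0.9, 0.1, -2.7]
gripper_width: 0.0134
```

```bash
python3 - <<'E'
from h import *
go(rail(0,-.09,.144),3.6)
wcam('w','w9');c=ld('w9')
tabcheck('w9',(8,150,200),(32,255,255),(235,180,325,320))
E
```

```text
t 28.67 tcp [ 0.6284 -0.1267  0.1453] jaw yaw 3.56 w 0.0134 F [-0.9  0.1 -2.7] T [-0.05  0.   -0.02] q6 -17.2 down [ 0. -0. -1.]
GO tx 0.04 ty 3.33 tz 0.02 turn -0.01 (rows 2.4)
tab [ 0.6281 -0.1197  0.167 ] sides [np.float64(0.014), np.float64(0.0278)] long yaw 94.5 px [280. 287.]
```

Call:
servo_tool --pt "0.05 0.2 0.02 0 0" --pt "0.05 0.5 0.02 0 0" --pt "0.05 0.9 0.02 0 0" --pt "0.05 1.2 0.02 0 0" --pt "0.05 1.5 0.02 0 0" --pt "0.05 1.8 0.02 0 0" --pt "0.05 2.1 0.02 0 0" --pt "0.05 2.4 0.02 0 0" --pt "0.05 2.7 0.02 0 0" --pt "0.05 3 0.02 0 0" --pt "0.05 3.3 0.02 0 0" --pt "0.05 3.3 0.02 0 0"

```text
time: 29.72
tcp_pos: [0.6226, -0.0255, 0.1436]
eef_rot: [83.4, 90.0, 87.0]
ft_force: [0.1, -0.4, -1.3]
gripper_width: 0.0134
```

```bash
python3 - <<'E'
from h import *
go(rail(0,.083,.144),3.6)
E
```

```text
t 29.72 tcp [ 0.6226 -0.0255  0.1436] jaw yaw 3.64 w 0.0134 F [ 0.1 -0.4 -1.3] T [-0.09  0.02 -0.04] q6 -8.3 down [ 0.  0. -1.]
GO tx -0.01 ty 5.72 tz 0.01 turn 0.01 (rows 4.1)
```

Call:
servo_tool --pt "0 0.3 0 0 0" --pt "0 0.9 0 0 0" --pt "0 1.7 0 0 0" --pt "0 2.5 0 0 0" --pt "0 3.3 0 0 0" --pt "0 4.1 0 0 0" --pt "0 4.8 0 0 0" --pt "0 5.3 0 0 0" --pt "0 5.55 0 0 0" --pt "0.05 5.55 0 0 0" --pt "0.1 5.55 0 0 0" --pt "0.12 5.55 0 0 0"

```text
time: 30.72
tcp_pos: [0.6128, 0.1391, 0.142]
eef_rot: [37.6, 89.8, 41.2]
ft_force: [-7.4, 7.7, 19.7]
gripper_width: 0.0133
```

Call:
servo_tool --pt "0.04 0 0 0 0" --pt "0.04 0 0 0 0.1" --pt "0.04 0 0 0 0.3" --pt "0.04 0 0 0 0.4" --pt "0.04 0 0 0 0.4" --pt "-1 0 0 0 0.4" --pt "-2.2 0 0 0 0.4" --pt "-3.4 0 0 0 0.4" --pt "-3.4 0 0 0 0.4"

```text
time: 31.47
tcp_pos: [0.6139, 0.1388, 0.2497]
eef_rot: [5.3, 89.5, 8.8]
ft_force: [1.7, -0.4, 1.7]
gripper_width: 0.0342
```

```bash
python3 - <<'E'
from h import *
st()
from cell import grab_frame
def cen(n,c,roi,lo,hi):
    im=cv2.cvtColor(grab_frame(n)['color'],cv2.COLOR_RGB2HSV);x0,y0,x1,y1=roi
    m=cv2.inRange(im[y0:y1,x0:x1],lo,hi);v,u=np.nonzero(m);print(n,'blobs',len(u),(u.mean()+x0).round(1) if len(u) else None,(v.mean()+y0).round(1) if len(u) else None)
# blue tab in scene/side initially: scene ~ (161,223); side ~ (256,264)
print(proj('s',[[.455,-.3676,.1435]]),proj('d',[[.455,-.3676,.1435]]))
cen('scene','s',(140,205,180,242),(100,150,100),(125,255,255))
cen('side','d',(240,245,275,280),(100,150,100),(125,255,255))
import cv2 as k
for n in('scene','side'):
    im=k.imread(f'pics/{n}1.png');im=k.cvtColor(im,k.COLOR_BGR2HSV);r=(140,205,180,242) if n=='scene' else (240,245,275,280)
    v,u=np.nonzero(k.inRange(im[r[1]:r[3],r[0]:r[2]],(100,150,100),(125,255,255)));print('before',len(u),u.mean()+r[0],v.mean()+r[1])
go([.455,-.3676,.24],35.3)
E
```

```text
t 31.47 tcp [0.6139 0.1388 0.2497] jaw yaw 3.55 w 0.0342 F [ 1.7 -0.4  1.7] T [ 0.04 -0.01 -0.03] q6 6.9 down [ 0.009  0.001 -1.   ]
[[161.61349894 222.68398665]] [[256.68457181 262.93806363]]
scene blobs 191 161.3 222.7
side blobs 216 256.0 263.0
before 192 161.34375 222.66666666666666
before 215 256.0046511627907 263.06976744186045
t 31.57 tcp [0.6128 0.1387 0.2433] jaw yaw 3.55 w 0.034 F [ 1.   0.3 -0.6] T [ 0.03 -0.02  0.03] q6 6.9 down [ 0.002  0.    -1.   ]
GO tx 0.09 ty -16.52 tz -6.29 turn -6.35 (rows 12.7)
```

Call:
servo_tool --pt "0 -1.2 -0.2 0 0.5" --pt "0 -2.5 -0.6 0 0.5" --pt "0 -3.8 -1.1 0 0.5" --pt "0 -5 -1.6 -0.6 0.5" --pt "0 -6.2 -2.1 -1.2 0.5" --pt "0 -7.4 -2.6 -2 0.5" --pt "0 -8.6 -3.1 -2.8 0.5" --pt "0 -9.8 -3.6 -3.6 0.5" --pt "0 -11 -4.1 -4.4 0.5" --pt "0 -12.2 -4.6 -5.2 0.5" --pt "0 -13.4 -5.1 -5.8 0.5" --pt "0 -14.5 -5.5 -6.3 0.5"

```text
time: 32.57
tcp_pos: [0.4729, -0.3073, 0.2402]
eef_rot: [116.5, 89.9, 151.7]
ft_force: [0.3, 0.0, -0.3]
gripper_width: 0.0425
```

```bash
python3 - <<'E'
from h import *
go([.455,-.3676,.24],35.3)
E
```

```text
t 32.57 tcp [ 0.4729 -0.3073  0.2402] jaw yaw 35.2 w 0.0425 F [ 0.3  0.  -0.3] T [-0.01 -0.03 -0.02] q6 -70.8 down [-0.002  0.001 -1.   ]
GO tx 0.01 ty -1.30 tz -1.65 turn -0.02 (rows 1.5)
```

Call:
servo_tool --pt "0 -0.8 -1 0 0.5" --pt "0 -1.3 -1.65 0 0.5" --pt "0 -1.3 -1.65 0 0.5" --pt "0 -1.3 -1.65 0 0.5"

```text
time: 32.9
tcp_pos: [0.4556, -0.3667, 0.2399]
eef_rot: [104.1, 89.8, 139.0]
ft_force: [0.4, 0.1, -0.3]
gripper_width: 0.0426
```

```bash
python3 - <<'E'
from h import *
c,f=wcam('w','w10')
u,v=proj(c,[[.455,-.3676,.167]])[0].astype(int);print(u,v)
im=cv2.cvtColor(cv2.imread('pics/w10.png'),cv2.COLOR_BGR2HSV);print(im[v-40:v+41:8,u].tolist())
for lo in(200,225,240): tabcheck('w10',(95,120,lo),(125,255,255),(u-45,v-45,u+45,v+45))
go([.455,-.3676,.127],35.3)
E
```

```text
278 228
[[109, 179, 207], [109, 176, 210], [100, 163, 247], [100, 167, 247], [100, 166, 247], [101, 168, 247], [100, 176, 247], [100, 173, 247], [83, 155, 133], [83, 164, 132], [82, 171, 128]]
tab [ 0.4504 -0.3629  0.167 ] sides [np.float64(0.0431), np.float64(0.0127)] long yaw 124.3 px [277. 218.]
tab [ 0.4507 -0.3635  0.167 ] sides [np.float64(0.0418), np.float64(0.0128)] long yaw 124.3 px [277. 219.]
tab [ 0.4531 -0.3662  0.167 ] sides [np.float64(0.0122), np.float64(0.0346)] long yaw 125.3 px [278. 225.]
t 32.95 tcp [ 0.4561 -0.3658  0.2403] jaw yaw 35.01 w 0.0428 F [ 0.1  0.2 -0.7] T [ 0.04  0.03 -0.  ] q6 -76.2 down [-0.002  0.002 -1.   ]
GO tx 3.78 ty -0.04 tz -0.06 turn -0.06 (rows 2.7)
```

Call:
servo_tool --pt "1.2 0.05 -0.09 0 0.5" --pt "2.4 0.05 -0.09 0 0.5" --pt "3.4 0.05 -0.09 0 0.5" --pt "3.78 0.05 -0.09 0 0.5" --pt "3.78 0.05 -0.09 0 0" --pt "3.78 0.05 -0.09 0 0" --pt "3.78 0.05 -0.09 0 0" --pt "3.78 0.05 -0.09 0 0" --pt "3.78 0.05 -0.09 0 0" --pt "3.5 0.05 -0.09 0 0" --pt "3.21 0.05 -0.09 0 0" --pt "3.21 0.05 -0.09 0 0"

```text
time: 33.95
tcp_pos: [0.4542, -0.3666, 0.1485]
eef_rot: [-75.7, 89.8, -40.6]
ft_force: [0.3, -0.2, -1.9]
gripper_width: 0.0132
```

```bash
python3 - <<'E'
from h import *
go([.56,-.385,.144],3.6);go([.64,-.25,.144],3.6);go(rail(0,-.19,.144),3.6)
E
```

```text
t 33.95 tcp [ 0.4542 -0.3666  0.1485] jaw yaw 35.08 w 0.0132 F [ 0.3 -0.2 -1.9] T [-0.03  0.04 -0.01] q6 -76.5 down [ 0.002 -0.002 -1.   ]
GO tx 0.16 ty -2.53 tz 2.53 turn 6.30 (rows 4.4)
t 33.95 tcp [ 0.4542 -0.3666  0.1485] jaw yaw 35.08 w 0.0132 F [ 0.3 -0.2 -1.9] T [-0.03  0.04 -0.01] q6 -76.5 down [ 0.002 -0.002 -1.   ]
GO tx 0.16 ty -0.38 tz 7.30 turn 6.30 (rows 5.3)
t 33.95 tcp [ 0.4542 -0.3666  0.1485] jaw yaw 35.08 w 0.0132 F [ 0.3 -0.2 -1.9] T [-0.03  0.04 -0.01] q6 -76.5 down [ 0.002 -0.002 -1.   ]
GO tx 0.15 ty 3.19 tz 9.37 turn 6.30 (rows 7.1)
```

Call:
servo_tool --pt "0 -0.6 0.5 0.5 0" --pt "0.05 -1.3 1.2 1.5 0" --pt "0.1 -2 1.9 2.6 0" --pt "0.1 -2.5 2.6 3.7 0" --pt "0.1 -2.2 3.4 4.8 0" --pt "0.1 -1.7 4.4 5.7 0" --pt "0.1 -1.2 5.5 6.2 0" --pt "0.1 -0.7 6.5 6.3 0" --pt "0.1 -0.3 7.3 6.3 0" --pt "0.1 0.6 7.9 6.3 0" --pt "0.1 1.6 8.5 6.3 0" --pt "0.1 2.6 9.1 6.3 0"

```text
time: 34.95
tcp_pos: [0.6321, -0.1439, 0.1427]
eef_rot: [122.7, 90.0, 126.2]
ft_force: [0.0, 0.3, -2.1]
gripper_width: 0.0132
```

```bash
python3 - <<'E'
from h import *
go(rail(0,-.185,.144),3.6)
E
```

```text
t 34.95 tcp [ 0.6321 -0.1439  0.1427] jaw yaw 3.57 w 0.0132 F [ 0.   0.3 -2.1] T [0.   0.   0.04] q6 -18.6 down [-0.  0. -1.]
GO tx -0.04 ty 0.75 tz -0.06 turn -0.01 (rows 0.5)
```

Call:
servo_tool --pt "-0.04 0.3 -0.06 0 0" --pt "-0.04 0.75 -0.06 0 0" --pt "-0.04 0.75 -0.06 0 0" --pt "-0.04 0.75 -0.06 0 0"

```text
time: 35.28
tcp_pos: [0.6291, -0.123, 0.1442]
eef_rot: [-40.7, 90.0, -37.1]
ft_force: [-0.1, 0.2, -2.5]
gripper_width: 0.0129
```

```bash
python3 - <<'E'
from h import *
go(rail(0,-.09,.144),3.6)
wcam('w','w11')
for lo in(200,240): tabcheck('w11',(95,120,lo),(125,255,255),(235,180,325,320))
E
```

```text
t 35.28 tcp [ 0.6291 -0.123   0.1442] jaw yaw 3.6 w 0.0129 F [-0.1  0.2 -2.5] T [ 0.04  0.01 -0.01] q6 -16.9 down [ 0. -0. -1.]
GO tx 0.00 ty 3.21 tz -0.01 turn 0.00 (rows 2.3)
tab [ 0.6292 -0.1206  0.167 ] sides [np.float64(0.0131), np.float64(0.0172)] long yaw 94.5 px [281. 300.]
tab [ 0.6173 -0.0886  0.167 ] sides [np.float64(0.0), np.float64(0.0)] long yaw 0.0 px [254. 220.]
```

Call:
servo_tool --pt "0 0.2 0 0 0" --pt "0 0.5 0 0 0" --pt "0 0.8 0 0 0" --pt "0 1.1 0 0 0" --pt "0 1.4 0 0 0" --pt "0 1.7 0 0 0" --pt "0 2 0 0 0" --pt "0 2.3 0 0 0" --pt "0 2.6 0 0 0" --pt "0 2.9 0 0 0" --pt "0 3.2 0 0 0" --pt "0 3.2 0 0 0"

```text
time: 36.33
tcp_pos: [0.6228, -0.0255, 0.1439]
eef_rot: [85.9, 90.0, 89.5]
ft_force: [-0.2, -0.3, -2.8]
gripper_width: 0.0131
```

```bash
python3 - <<'E'
from h import *
go(rail(0,.022,.144),3.6)
E
```

```text
t 36.33 tcp [ 0.6228 -0.0255  0.1439] jaw yaw 3.64 w 0.0131 F [-0.2 -0.3 -2.8] T [ 0.05 -0.02  0.04] q6 -8.3 down [ 0.  0. -1.]
GO tx -0.00 ty 3.69 tz -0.00 turn 0.01 (rows 2.7)
```

Call:
servo_tool --pt "0 0.3 0 0 0" --pt "0 0.8 0 0 0" --pt "0 1.4 0 0 0" --pt "0 2 0 0 0" --pt "0 2.6 0 0 0" --pt "0 3.1 0 0 0" --pt "0 3.5 0 0 0" --pt "0 3.65 0 0 0" --pt "0 3.65 0 0 0" --pt "0.05 3.65 0 0 0" --pt "0.1 3.65 0 0 0" --pt "0.1 3.65 0 0 0"

```text
time: 37.33
tcp_pos: [0.6165, 0.0817, 0.1422]
eef_rot: [23.8, 89.9, 27.3]
ft_force: [-3.6, 3.5, 9.2]
gripper_width: 0.0133
```

Call:
servo_tool --pt "0.04 0 0 0 0" --pt "0.04 0 0 0 0.1" --pt "0.04 0 0 0 0.3" --pt "0.04 0 0 0 0.4" --pt "0.04 0 0 0 0.4" --pt "-1 0 0 0 0.4" --pt "-2.2 0 0 0 0.4" --pt "-3.4 0 0 0 0.4" --pt "-3.4 0 0 0 0.4" --pt "-3.4 0 0 0 0.4"

```text
time: 38.17
tcp_pos: [0.6169, 0.0819, 0.2451]
eef_rot: [0.1, 89.8, 3.7]
ft_force: [0.8, -0.6, 0.1]
gripper_width: 0.034
```

```bash
python3 - <<'E'
from h import *
from cell import grab_frame
S=grab_frame('scene')['color'][...,::-1]
cv2.imwrite('pics/m8.png',cv2.resize(S[140:290,130:390],(780,450),interpolation=cv2.INTER_CUBIC))
go(rail(-.110,-.126,.24),-86.3);go(rail(-.110,-.126,.137),3.6)
E
```

```text
t 38.22 tcp [0.6163 0.0818 0.2429] jaw yaw 3.56 w 0.0339 F [0.4 0.1 0.1] T [-0.02 -0.    0.07] q6 1.7 down [ 0.001 -0.    -1.   ]
GO tx 0.10 ty -4.83 tz -3.67 turn 17.97 (rows 12.6)
t 38.22 tcp [0.6163 0.0818 0.2429] jaw yaw 3.56 w 0.0339 F [0.4 0.1 0.1] T [-0.02 -0.    0.07] q6 1.7 down [ 0.001 -0.    -1.   ]
GO tx 3.53 ty -4.83 tz -3.68 turn -0.01 (rows 5.1)
```

View pics/m8.png

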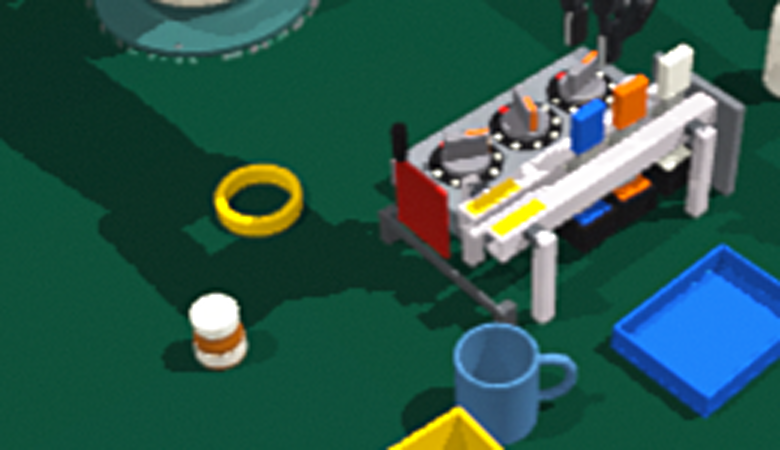

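Call:
servo_tool --pt "0 -1 -0.8 0 0.5" --pt "0 -2.1 -1.6 0 0.5" --pt "0 -3.1 -2.4 0 0.5" --pt "0 -4.1 -3.1 0 0.5" --pt "0 -4.85 -3.67 0 0.5" --pt "0 -4.85 -3.67 0 0.5" --pt "0.2 -4.85 -3.67 0 0.5" --pt "1.2 -4.85 -3.67 0 0.5" --pt "2.4 -4.85 -3.67 0 0.5" --pt "3.5 -4.85 -3.67 0 0.5" --pt "3.5 -4.85 -3.67 0 0.5" --pt "3.5 -4.85 -3.67 0 0"

```text
time: 39.22
tcp_pos: [0.5147, -0.0691, 0.1362]
eef_rot: [164.8, 89.8, 168.4]
ft_force: [0.4, 1.3, 0.6]
gripper_width: 0.0319
```

Call:
servo_tool --pt "0 0 0 0 0" --pt "0 0 0 0 0" --pt "0 0 0 0 0" --pt "0 0 0 0 0"

```text
time: 39.55
tcp_pos: [0.5162, -0.0698, 0.1397]
eef_rot: [-1.9, 89.8, 1.7]
ft_force: [1.3, 4.6, 8.1]
gripper_width: 0.0144
```

```bash
python3 - <<'E'
from h import *
st()
E
```

```text
t 39.55 tcp [ 0.5162 -0.0698  0.1397] jaw yaw 3.59 w 0.0144 F [1.3 4.6 8.1] T [ 0.59 -0.04 -0.01] q6 -14.1 down [ 0.003  0.    -1.   ]
```

Call:
servo_tool --pt "0 0 0.3 0 0" --pt "0 0 0.6 0 0" --pt "0 0 0.9 0 0" --pt "0 0 1.2 0 0" --pt "0 0 1.5 0 0" --pt "0 0 1.8 0 0" --pt "0 0 2.1 0 0" --pt "0 0 2.35 0 0" --pt "0 0 2.5 0 0" --pt "0 0 2.55 0 0" --pt "0 0 2.55 0 0" --pt "0 0 2.55 0 0"

```text
time: 40.55
tcp_pos: [0.5905, -0.0653, 0.1397]
eef_rot: [-178.7, 89.8, -175.2]
ft_force: [-23.2, 2.6, 17.4]
gripper_width: 0.0138
```

```bash
python3 - <<'E'
from h import *
s,R,j=st();print((s['tcp_pos']-[.5162,-.0698,0])[:2])
E
```

```text
t 40.55 tcp [ 0.5905 -0.0653  0.1397] jaw yaw 3.57 w 0.0138 F [-23.2   2.6  17.4] T [0.29 3.69 0.03] q6 -12.3 down [-0.003 -0.    -1.   ]
[0.0742622  0.00454907]
```

Call:
servo_tool --pt "0 0 0 0 0.3" --pt "0 0 -0.03 0 0.5" --pt "0 0 -0.03 0 0.5" --pt "-1 0 -0.03 0 0.5" --pt "-2.2 0 -0.03 0 0.5" --pt "-3 0 -0.03 0 0.5" --pt "-3 0 -0.03 0 0.5" --pt "-3 0 -0.03 0 0.5"

```text
time: 41.22
tcp_pos: [0.5913, -0.0653, 0.2295]
eef_rot: [-13.1, 89.8, -9.5]
ft_force: [0.7, -0.2, -0.9]
gripper_width: 0.0425
```

```bash
python3 - <<'E'
from h import *
from cell import grab_frame
i=RAIL
S=grab_frame('scene')['color'][...,::-1];D=grab_frame('side')['color'][...,::-1]
for im,n in((S,'scene'),(D,'side')):
    a=cv2.imread(f'pics/{n}0.png');r=(270,190,310,245) if n=='scene' else (265,190,310,240)
    for x in(a,im):
        h=cv2.cvtColor(np.ascontiguousarray(x[r[1]:r[3],r[0]:r[2]]),cv2.COLOR_BGR2HSV);m=cv2.inRange(h,(0,180,90),(5,255,255))|cv2.inRange(h,(175,180,90),(180,255,255))
        v,u=np.nonzero(m);print(n,len(u),u.mean()+r[0],v.mean()+r[1])
go(rail(-.137,-.02,.12),-26.3,fold=False)
E
```

```text
scene 379 287.3693931398417 222.8759894459103
scene 380 287.35263157894735 222.7763157894737
side 418 286.1578947368421 214.00478468899522
side 427 285.9789227166276 214.05386416861828
t 41.32 tcp [ 0.5905 -0.0652  0.2269] jaw yaw 3.58 w 0.0427 F [ 0.2  0.5 -1.2] T [-0.01  0.01 -0.05] q6 -12.3 down [-0.001  0.    -1.   ]
GO tx 3.57 ty 3.54 tz -3.41 turn 5.98 (rows 4.4)
```

Call:
servo_tool --pt "0 1 -1 1.2 0.5" --pt "0 2 -2 2.4 0.5" --pt "0 3 -3 3.6 0.5" --pt "0 3.55 -3.4 4.8 0.5" --pt "0 3.55 -3.4 6 0.5" --pt "1.2 3.55 -3.4 6 0.5" --pt "2.4 3.55 -3.4 6 0.5" --pt "3.55 3.55 -3.4 6 0.5" --pt "3.55 3.55 -3.4 6 0.5" --pt "3.55 3.55 -3.4 6 0.5"

```text
time: 42.15
tcp_pos: [0.4812, 0.0347, 0.12]
eef_rot: [-152.4, 89.8, -178.8]
ft_force: [0.8, -0.0, 0.6]
gripper_width: 0.0422
```

```bash
python3 - <<'E'
from h import *
go(rail(-.137,-.02,.06),-26.3,fold=False)
E
```

```text
t 42.15 tcp [0.4812 0.0347 0.12  ] jaw yaw -26.42 w 0.0422 F [ 0.8 -0.   0.6] T [0.06 0.04 0.01] q6 27.5 down [-0.004 -0.    -1.   ]
GO tx 2.00 ty 0.00 tz 0.03 turn -0.02 (rows 1.4)
```

Call:
servo_tool --pt "1 0 0.03 0 0.5" --pt "2 0 0.03 0 0.5" --pt "2 0 0.03 0 0.5" --pt "2 0 0.03 0 0" --pt "2 0 0.03 0 0" --pt "2 0 0.03 0 0" --pt "2 0 0.03 0 0" --pt "2 0 0.03 0 0" --pt "2 0 0.03 0 0"

```text
time: 42.9
tcp_pos: [0.483, 0.0351, 0.0645]
eef_rot: [129.5, 89.9, 103.1]
ft_force: [-18.6, 7.4, 17.2]
gripper_width: 0.0104
```

Call:
servo_tool --pt "0 0 0 1.3 0" --pt "0 0 0 2.6 0" --pt "0 0 0 3.9 0" --pt "0 0 0 5.2 0" --pt "0 0 0 6.5 0" --pt "0 0 0 7.8 0" --pt "0 0 0 9.1 0" --pt "0 0 0 10.4 0" --pt "0 0 0 11.7 0" --pt "0 0 0 13 0" --pt "0 0 0 14.3 0" --pt "0 0 0 15.6 0"

```text
time: 43.9
tcp_pos: [0.4833, 0.034, 0.0646]
eef_rot: [43.7, 89.9, -61.1]
ft_force: [-16.2, -4.2, 15.1]
gripper_width: 0.0107
```

Call:
servo_tool --pt "0 0 0 0.4 0" --pt "0 0 0 0.4 0.3" --pt "0 0 0 0.4 0.5" --pt "0 0 0 0.4 0.5" --pt "-1.2 0 0 0.4 0.5" --pt "-2.4 0 0 0.4 0.5" --pt "-3.6 0 0 0.4 0.5" --pt "-4.8 -0.5 0 0.4 0.5" --pt "-6 -1 0 0.4 0.5" --pt "-6 -1 0 0.4 0.5" --pt "-6 -1 0 0.4 0.5"

```text
time: 44.82
tcp_pos: [0.4545, 0.042, 0.2444]
eef_rot: [109.4, 89.7, 3.0]
ft_force: [1.8, 0.5, -1.2]
gripper_width: 0.0429
```

```bash
python3 - <<'E'
from h import *
st();wcam('w','w12');from cell import grab_frame
S=grab_frame('scene')['color'][...,::-1]
a=cv2.resize(cv2.imread('pics/w12.png'),(400,300));b=cv2.resize(S[152:252,253:386],(400,300),interpolation=cv2.INTER_CUBIC)
cv2.imwrite('pics/m12.png',np.hstack([a,b]))
E
```

```text
t 44.82 tcp [0.4545 0.042  0.2444] jaw yaw -106.37 w 0.0429 F [ 1.8  0.5 -1.2] T [-0.03  0.   -0.03] q6 108.4 down [ 0.005  0.    -1.   ]
```

View pics/m12.png

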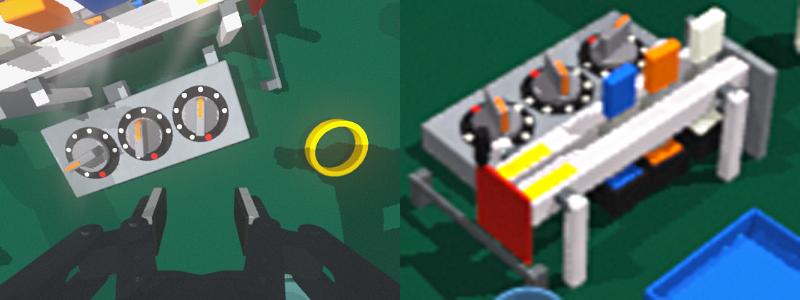

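```bash
python3 -c "
from cell import sign_off
print(sign_off())"
```

```text
the job is handed in; nothing more can be done
None
```

The job is done and handed in at about 45 s on the robot's clock, well inside the 210 s limit.

- **Code:** I set the dials to 2 - 5 - 3, farthest from the gate first, and left them there until the gate was shut again. The wrist picture showed dials b and c on dots 5 and 3. A rough angle taken from the last picture put dial a about 82° from its red dot (dot 2 is 80°).
- **Gate:** It slid 75 mm open to its stop. After loading it was pushed 74 mm back and pressed on the shut stop with about 23 N. In both fixed cameras it was back within 0.2 pixel of where it started.
- **Carriers:** The white, orange and blue carriers were present and the green one was absent. All three went in through the open end with almost no force. They sit about 137, 77 and 22 mm along the rail; the nearest box edge is about 55 mm past the yellow paint.
- **Lock-up:** Dial c was turned about 80° (two dots) clockwise, away from the code.

The last pictures show the gate shut, the three carriers in the rail and the arm clear of everything. The jar, mug, tape and blue tray look undisturbed in the later pictures. I did not look at the bottle, reel and screwdriver again at the end.

One reading disagreed with what happened. The grey bar under the gate measured about 33 mm high, which should have blocked the carrier boxes, but they passed it without contact. No moved carrier or slipped grip was noticed during the run.

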